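# Load the probe calibrator and set its guarded dial

## Task

Load every temperature probe on the mat into the calibrator, one to a bore in any order: slide its steel tube in until the black ring on the tube is level with the mouth of the bore, no further, and leave it there with its handle on the rest. Only when all of them are in, flip the clear guard up and back so that it stays open, turn the dial beneath it clockwise until its pointer is on the long tick, and close the guard again. Leave the other things on the bench alone.

Things in the scene. Friction and masses are not known exactly. Their poses are not given: they have to be found in the camera images.
- probe1_centre (a point): probe 1 (long kind; may be absent): steel tube, 16 mm diameter, 130 mm long, rounded tip, out of the end of a grey handle 70 x 32 x 32 mm; about 160 g, balanced 20 mm ahead of the handle's middle. Lies on a flat of the handle on the 3 mm blue mat. Point: middle of the handle; x along the tube to the tip (165 mm from here), y and z square to the handle's flats.
- probe1_ring (a point): the black ring mark, 3 mm wide, round the tube of probe 1: its middle, on the tube's axis, 90 mm back from the tip and 75 mm ahead of the handle's middle (40 mm ahead of the handle's front face); axes as the probe's. This is the insertion mark.
- probe2_centre (a point): probe 2 (long kind; may be absent): steel tube, 16 mm diameter, 130 mm long, rounded tip, out of the end of a grey handle 70 x 32 x 32 mm; about 160 g, balanced 20 mm ahead of the handle's middle. Lies on a flat of the handle on the 3 mm blue mat. Point: middle of the handle; x along the tube to the tip (165 mm from here), y and z square to the handle's flats.
- probe2_ring (a point): the black ring mark, 3 mm wide, round the tube of probe 2: its middle, on the tube's axis, 90 mm back from the tip and 75 mm ahead of the handle's middle (40 mm ahead of the handle's front face); axes as the probe's. This is the insertion mark.
- probe3_centre (a point): probe 3 (short kind; may be absent): steel tube, 16 mm diameter, 105 mm long, rounded tip, out of the end of a grey handle 70 x 32 x 32 mm; about 160 g, balanced 20 mm ahead of the handle's middle. Lies on a flat of the handle on the 3 mm blue mat. Point: middle of the handle; x along the tube to the tip (140 mm from here), y and z square to the handle's flats.
- probe3_ring (a point): the black ring mark, 3 mm wide, round the tube of probe 3: its middle, on the tube's axis, 65 mm back from the tip and 75 mm ahead of the handle's middle (40 mm ahead of the handle's front face); axes as the probe's. This is the insertion mark.
- probe4_centre (a point): probe 4 (short kind; may be absent): steel tube, 16 mm diameter, 105 mm long, rounded tip, out of the end of a grey handle 70 x 32 x 32 mm; about 160 g, balanced 20 mm ahead of the handle's middle. Lies on a flat of the handle on the 3 mm blue mat. Point: middle of the handle; x along the tube to the tip (140 mm from here), y and z square to the handle's flats.
- probe4_ring (a point): the black ring mark, 3 mm wide, round the tube of probe 4: its middle, on the tube's axis, 65 mm back from the tip and 75 mm ahead of the handle's middle (40 mm ahead of the handle's front face); axes as the probe's. This is the insertion mark.
- bore1 (a point): bore 1 of the calibrator: middle of its mouth, flush in the aluminium block. Four bores, level, side by side 70 mm apart along x, bore 1 at the -x end; y points straight out of the bore, z up. Bore 18.5 mm wide with a 3 mm chamfer and over 145 mm deep, so nothing stops a tube at its ring.
- bore2 (a point): bore 2 of the calibrator: middle of its mouth, flush in the aluminium block. Four bores, level, side by side 70 mm apart along x, bore 1 at the -x end; y points straight out of the bore, z up. In front of the mouths is a flat steel rest, 290 mm along x, reaching 190 mm out along y, its top 16 mm below the bore axes and 45 mm above the bench: a handle lying on it has its tube level with the bore.
- bore3 (a point): bore 3 of the calibrator: middle of its mouth, flush in the aluminium block. Four bores, level, side by side 70 mm apart along x, bore 1 at the -x end; y points straight out of the bore, z up. The white housing (310 mm along x, 180 mm deep) rises 89 mm above the bore axes, right behind the mouths; the clear guard and dial are on its top.
- bore4 (a point): bore 4 of the calibrator: middle of its mouth, flush in the aluminium block. Four bores, level, side by side 70 mm apart along x, bore 1 at the -x end; y points straight out of the bore, z up. Same size as bore 1.
- guard_bar (a point): middle of the guard's lift bar: a round steel bar, 12 mm thick, 60 mm clear between its two end arms, parallel to the hinge, its axis 40 mm ahead of the front of the clear hood. x runs along the bar and the hinge.
- guard_hinge (a point): middle of the guard's hinge line on the rear top edge of the housing, fixed to it; x runs along the hinge (the bar goes round this axis at 145 mm), y towards the bore side, z up
- guard (a joint): flip guard over the dial: clear hood 110 x 103 x 48 mm. 0 = closed on the housing top; grows as the bar is lifted and swung up and over to the rear, 2.4 = fully back at its stop. A stiff hinge: it stays where it is left; about 2 N at the bar moves it.
- dial_grip (a point): the set dial under the guard: middle of its raised finger bar, 50 mm long, 12 mm thick, 24 mm high (this point is 12 mm below its top, 23 mm above the housing top), upright axis. x runs along the bar towards the end with the white pointer line.
- dial (a joint): angle of the set dial (rad), turning clockwise seen from above from 0 (first tick, standby side) to 2.6; it stays where it is left (0.05 N m). The scale round it has eight white ticks 0.35 rad apart; the one long, thick tick is at 1.75.
- jar: bystander: small amber glass jar, 34 mm across, 55 mm tall, on the far edge of the mat; origin at its underside
- case: bystander: aluminium case, 26 x 130 x 22 mm, lying on the far edge of the mat; origin under its middle
- bush_box: bystander: small closed grey plastic box, 50 x 70 x 24 mm, on the housing top beside the guard; origin under its middle

How it is judged:
On the way, in this order (a step that is already met when the one before it is completed fails the run):
1. every probe present is in a bore with its ring level with the mouth (((distance between probe1_ring and bore1 below 0.004 m and angle between the x axis of probe1_ring and the y axis of bore1, either way round below 0.12 rad) or (distance between probe1_ring and bore2 below 0.004 m and angle between the x axis of probe1_ring and the y axis of bore2, either way round below 0.12 rad) or (distance between probe1_ring and bore3 below 0.004 m and angle between the x axis of probe1_ring and the y axis of bore3, either way round below 0.12 rad) or (distance between probe1_ring and bore4 below 0.004 m and angle between the x axis of probe1_ring and the y axis of bore4, either way round below 0.12 rad)) and ((distance between probe2_ring and bore1 below 0.004 m and angle between the x axis of probe2_ring and the y axis of bore1, either way round below 0.12 rad) or (distance between probe2_ring and bore2 below 0.004 m and angle between the x axis of probe2_ring and the y axis of bore2, either way round below 0.12 rad) or (distance between probe2_ring and bore3 below 0.004 m and angle between the x axis of probe2_ring and the y axis of bore3, either way round below 0.12 rad) or (distance between probe2_ring and bore4 below 0.004 m and angle between the x axis of probe2_ring and the y axis of bore4, either way round below 0.12 rad)) and ((distance between probe3_ring and bore1 below 0.004 m and angle between the x axis of probe3_ring and the y axis of bore1, either way round below 0.12 rad) or (distance between probe3_ring and bore2 below 0.004 m and angle between the x axis of probe3_ring and the y axis of bore2, either way round below 0.12 rad) or (distance between probe3_ring and bore3 below 0.004 m and angle between the x axis of probe3_ring and the y axis of bore3, either way round below 0.12 rad) or (distance between probe3_ring and bore4 below 0.004 m and angle between the x axis of probe3_ring and the y axis of bore4, either way round below 0.12 rad)) and ((distance between probe4_ring and bore1 below 0.004 m and angle between the x axis of probe4_ring and the y axis of bore1, either way round below 0.12 rad) or (distance between probe4_ring and bore2 below 0.004 m and angle between the x axis of probe4_ring and the y axis of bore2, either way round below 0.12 rad) or (distance between probe4_ring and bore3 below 0.004 m and angle between the x axis of probe4_ring and the y axis of bore3, either way round below 0.12 rad) or (distance between probe4_ring and bore4 below 0.004 m and angle between the x axis of probe4_ring and the y axis of bore4, either way round below 0.12 rad))), for 0.2 s.
2. then, with the guard propped open, the dial is brought to the long tick (value of joint guard above 1.6 rad and value of joint dial between 1.63 and 1.87 rad), for 0.2 s.
At the end, for the whole second after the job is handed in: Every probe present lies in a bore, its ring within 4 mm of the middle of the bore's mouth and its tube within 0.12 rad of the bore; the dial is within 0.12 rad of the long tick (1.75); the guard is closed (below 0.1 rad) (all of step 1 and value of joint dial between 1.63 and 1.87 rad and value of joint guard below 0.1 rad); the robot touches nothing.
It fails at once if a bystander is shoved more than 50 mm or tipped over (distance of any of jar, case, bush_box from where it was at the start of the episode above 0.05 m or angle between any of jar, case, bush_box's own z axis and vertical above 0.5 rad).
Of probe1, probe2, probe3, probe4 only 2 to 4 are there at a start; the rules pass over those that are not, and their reading is None.
At some moment in a run one of probe1, probe2, probe3, probe4 may be knocked a few centimetres aside while the robot is not near it.
Once in a run the grip may slacken for a moment while it holds something.
It also fails if it takes over 210 s, if anything falls off the work surface, if the arm or the gripper's body presses on something with over 40 N, if the wrist force passes 120 N, or if a joint passes its speed limit or range.

## Robot

A 6-joint arm with a two-finger parallel gripper is mounted at the origin on the work surface. World frame = base frame: x ahead of the robot, y to its left, z up, the work surface at z = 0. Lengths are in m, angles in rad, forces in N, time in s.
With the tool pointing down it reaches from about 0.3 to 0.825 m from the base axis. Payload 5.4 kg.
Tool frame: the origin (TCP) lies at the very end of the fingers, on their centre line; the grasp point (between the pads) lies 19 mm behind it; z points along the fingers, x is the direction in which the jaws open and shut, and the axes are right-handed (so a half turn about z gives the same grasp; the last joint's range is limited). The gripper opens to 92 mm and grips with 3 to 60 N. Pads are 20 mm wide; open, the fingers measure 128 mm over their backs; the gripper's body (75 mm by 189 mm) begins 69 mm behind the grasp point.
Start: joints at [-1.402, 0.158, 1.597, -0, 1.386, -0.21], TCP at [0.213, -0.534, 0.215] pointing down, gripper open.
Joint ranges: [-2.91, 2.91], [-0.94, 2.29], [0.18, 2.7], [-1.29, 4.43], [0.17, 2.64], [-3, 3]. Speed limits (rad/s): [2.57, 2.57, 3.14, 3.14, 3.14, 3.14].

## Interface

Orientations are given as a rotation vector (axis times angle).
In Python, from workcell import bot gives the robot as it stands. Calls block until the motion is done:
- bot.goto(position, orientation): joint-space move of the TCP to a pose.
- bot.line_to(position, rot=None, max_speed=0.15): straight line of the TCP; rot=None keeps the orientation; max_speed is the mean speed in m/s.
- bot.set_joints(angles): joint-space move.
- bot.set_gripper(opening, newtons=None): opening from 0.0 (shut) to 1.0 (fully open); newtons is the grip in N (None keeps the last); returns when the fingers have stopped.
- bot.hold(seconds).
- bot.inverse_kinematics(position, orientation): joint angles nearest the present ones, or None.
- bot.read_camera(name): name is "scene" or "top" or "wrist"; returns a dict with "pixels" (384x512x3 uint8, blue, green, red), "fx", "fy", "cx", "cy" (pixels), "R" (3x3) and "t" (3): a world point X has camera coordinates R X + t. Camera axes: x right, y down, z forward; pixel columns grow to the right and rows downward; lengths in m; the calibration is good to about 2 mm. A picture is of the moment at which its call begins. There is no depth.
A pose or a line that the arm cannot do raises bot.MotionError and nothing moves.
- bot.job_done(): hands the job in, once; it reports no verdict.
Readings, each from a call of its own:
- bot.current_clock(): time.
- bot.current_joints(): joint angles.
- bot.current_joint_vel(): joint speeds.
- bot.current_effort(): joint torques, N m.
- bot.current_ee_pos(): TCP position.
- bot.current_tool_rot(): TCP orientation.
- bot.current_contact_force(): force on the tool from outside, world axes, zero at the start.
- bot.current_ft_torque(): the same for the moment, N m.
- bot.current_opening(): opening from 0.0 (shut) to 1.0 (fully open).
Only numpy, scipy, OpenCV 4.12 (cv2) and the standard library are available. Lean on these libraries where they do the work, as an engineer would, in place of code of your own. Each camera call takes 0.05 s, during which the arm holds its last target.

## Working session

There is one attempt and no reset: what is moved stays moved. The work goes in short steps, each a Python script; the robot and the scene stay as the last script left them, time stands still between calls to the robot, and variables do not carry over. Pictures are saved under pics/ and viewed, and the job is handed in when it is done.

```bash
ls; mkdir -p pics; python3 - <<'E'
from workcell import bot
import cv2
for n in ["scene","top","wrist"]:
    c=bot.read_camera(n); cv2.imwrite(f"pics/a_{n}.png",c["pixels"])
    print(n,c["fx"],c["cx"],c["cy"],c["R"],c["t"])
print(bot.current_clock())
E
```

```text
pics
scene 377.79529892160537 257.20241009975285 189.1681081328135 [[ 0.67487153  0.73772339  0.01768092]
 [ 0.48931088 -0.42943087 -0.75905467]
 [-0.55237965  0.52091585 -0.65078676]] [-0.44613486 -0.1762754   1.30075048]
top 455.65455821836 251.95452543436318 191.21471604319353 [[ 6.22769666e-04 -9.99931427e-01  1.16942055e-02]
 [-9.97266032e-01 -1.48513689e-03 -7.38800098e-02]
 [ 7.38923111e-02 -1.16162237e-02 -9.97198571e-01]] [0.0201591  0.58161841 1.41548995]
wrist 313.09011217458624 253.97560406953764 187.94459476754133 [[ 0.36988235 -0.9290772  -0.00161444]
 [-0.89097362 -0.3552041   0.28283574]
 [-0.26334969 -0.10317752 -0.959167  ]] [-0.57339274 -0.03082793  0.39269575]
0.15
```

View pics/a_top.png

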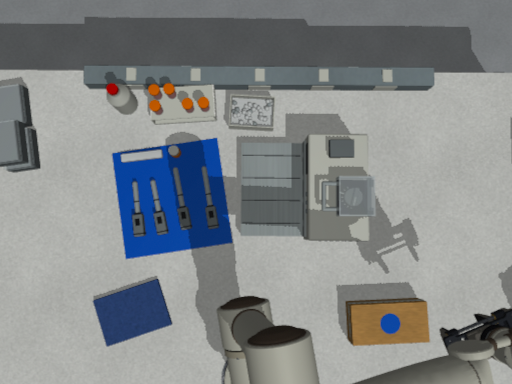

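View pics/a_scene.png

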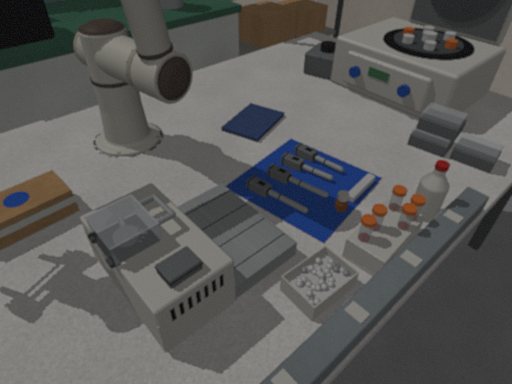

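View pics/a_wrist.png

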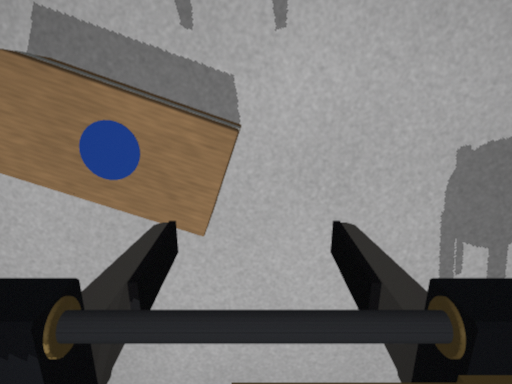

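Top view: four probes on the mat at (138,210), (158,208), (182,200) and (209,200), with tubes pointing up in the image (+x). The calibrator rest spans about (240–303, 140–235), and the guard bar is near (323,195). I'll take close wrist views for measuring.

```bash
cat > h.py <<'E'
from workcell import bot
import cv2, numpy as np
from scipy.spatial.transform import Rotation as Rn
def down(yaw):
    # tool z down; tool x at angle yaw from world x
    c,s=np.cos(yaw),np.sin(yaw)
    M=np.array([[c,s,0],[s,-c,0],[0,0,-1.]])
    return Rn.from_matrix(M).as_rotvec()
def cam(n,f=None,crop=None,k=1):
    c=bot.read_camera(n)
    if f:
        p=c["pixels"]
        if crop: x0,y0,x1,y1=crop; p=p[y0:y1,x0:x1]
        cv2.imwrite(f"pics/{f}.png",cv2.resize(p,None,fx=k,fy=k,interpolation=cv2.INTER_CUBIC))
    return c
def ray(c,u,v,z):
    d=c["R"].T@np.array([(u-c["cx"])/c["fx"],(v-c["cy"])/c["fy"],1]); o=-c["R"].T@c["t"]
    return o+d*(z-o[2])/d[2]
def proj(c,X):
    q=c["R"]@np.array(X)+c["t"]; return np.array([c["fx"]*q[0]/q[2]+c["cx"],c["fy"]*q[1]/q[2]+c["cy"]])
E
python3 - <<'E'
from h import *
c=cam("top","top_zoom",(100,120,390,260),2.7)
for n,(u,v,z) in dict(restTL=(242,140,.045),restBL=(242,236,.045),restTR=(303,140,.045),hTL=(308,135,.15),hBL=(307,240,.15),hTR=(368,136,.15),bar=(323,195,.16),p1=(138,220,.019),p4=(211,214,.019)).items(): print(n,ray(c,u,v,z).round(4))
print(bot.current_tool_rot(),down(0))
E
```

```text
restTL [0.7404 0.0523 0.045 ]
restBL [0.4416 0.0516 0.045 ]
restTR [ 0.7409 -0.1387  0.045 ]
hTL [ 0.7358 -0.1402  0.15  ]
hBL [ 0.4328 -0.1348  0.15  ]
hTR [ 0.7334 -0.3148  0.15  ]
bar [ 0.5608 -0.1802  0.16  ]
p1 [0.4908 0.3779 0.019 ]
p4 [0.5098 0.1495 0.019 ]
[-2.59925069e+00  1.76299024e+00  1.31235318e-03] [3.14159265 0.         0.        ]
```

View pics/top_zoom.png

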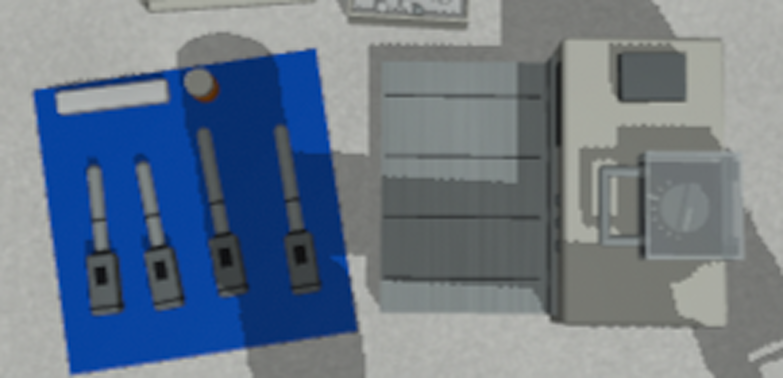

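```bash
python3 - <<'E'
from h import *
c=bot.read_camera("wrist")
T=Rn.from_rotvec(bot.current_tool_rot()).as_matrix(); p=bot.current_ee_pos()
print("cam in tool",T.T@(-c["R"].T@c["t"]-p), "axes",(c["R"]@T).round(3))
for y in (0,np.pi):
  for P in ([.49,-.05,.06],[.7,-.05,.06],[.6,0.05,.4],[.45,.35,.02]):
    print(y,P,bot.inverse_kinematics(P,down(y)))
for P in ([.45,.38,.02],[.5,.15,.02]):
  for y in (np.pi/2,-np.pi/2): print(y,P,bot.inverse_kinematics(P,down(y)))
E
```

```text
cam in tool [-0.0007626  -0.08152787 -0.17055188] axes [[ 1.    -0.     0.   ]
 [ 0.     0.959 -0.283]
 [-0.     0.283  0.959]]
0 [0.49, -0.05, 0.06] [-3.47589340e-01  1.30763388e-01  1.95768424e+00 -4.44089210e-16
  1.05314503e+00 -3.47589340e-01]
0 [0.7, -0.05, 0.06] [-2.43000186e-01  6.18831417e-01  1.31746321e+00 -4.44089210e-16
  1.20529803e+00 -2.43000186e-01]
0 [0.6, 0.05, 0.4] [-1.17342157e-01  1.84226621e-01  1.20865280e+00 -4.44089210e-16
  1.74871323e+00 -1.17342157e-01]
0 [0.45, 0.35, 0.02] [ 4.49142420e-01  3.76346726e-01  1.75076446e+00 -4.44089210e-16
  1.01448147e+00  4.49142420e-01]
3.141592653589793 [0.49, -0.05, 0.06] [-0.34758934  0.13076339  1.95768424  0.          1.05314503  2.79400331]
3.141592653589793 [0.7, -0.05, 0.06] [-0.24300019  0.61883142  1.31746321  0.          1.20529803  2.89859247]
3.141592653589793 [0.6, 0.05, 0.4] None
3.141592653589793 [0.45, 0.35, 0.02] [ 4.49142420e-01  3.76346726e-01  1.75076446e+00 -4.44089210e-16
  1.01448147e+00 -2.69245023e+00]
1.5707963267948966 [0.45, 0.38, 0.02] [ 4.96255463e-01  4.17711261e-01  1.69463820e+00 -4.44089210e-16
  1.02924319e+00 -1.07454086e+00]
-1.5707963267948966 [0.45, 0.38, 0.02] [ 4.96255463e-01  4.17711261e-01  1.69463820e+00 -4.44089210e-16
  1.02924319e+00  2.06705179e+00]
1.5707963267948966 [0.5, 0.15, 0.02] [ 5.97009858e-02  2.69532674e-01  1.88941327e+00 -4.44089210e-16
  9.82646710e-01 -1.51109534e+00]
-1.5707963267948966 [0.5, 0.15, 0.02] [ 5.97009858e-02  2.69532674e-01  1.88941327e+00 -4.44089210e-16
  9.82646710e-01  1.63049731e+00]
```

```bash
python3 - <<'E'
from h import *
bot.goto([.59,-.03,.30],down(0)); c=cam("wrist","w_rest",None,1.5); np.save("w_rest.npy",c,allow_pickle=True)
bot.goto([.47,.26,.25],down(np.pi/2)); c=cam("wrist","w_mat",None,1.5); np.save("w_mat.npy",c,allow_pickle=True)
c=cam("top","t2",(100,120,390,260),2.7);np.save("top2.npy",c,allow_pickle=True)
print(bot.current_clock())
E
```

```text
3.875
```

View pics/w_rest.png

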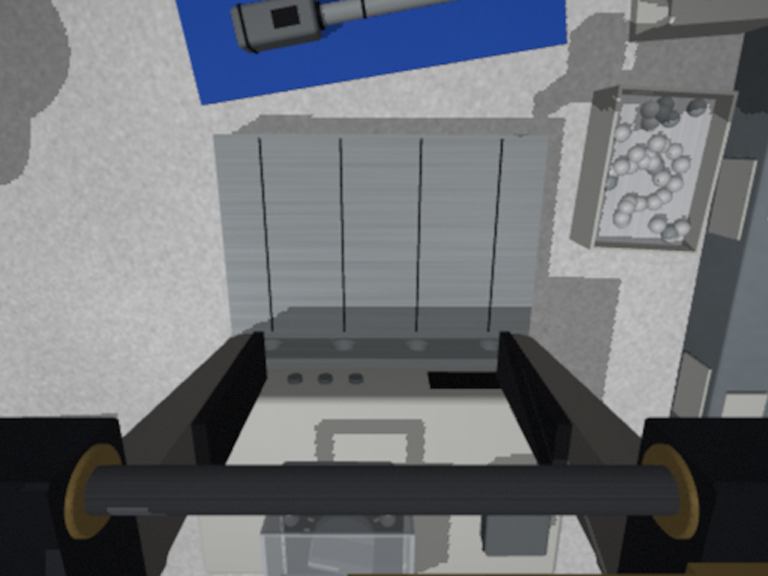

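View pics/w_mat.png

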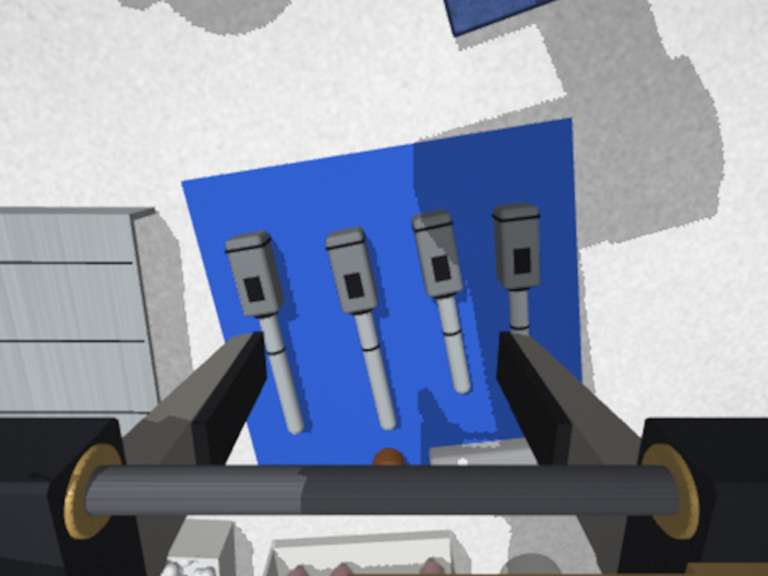

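Wrist view of the rest shows four black guide lines ending at about (272,330), (344,330), (416,330) and (489,330) in the 1.5x picture, with the bore mouths just behind them at y≈345. The mat view shows all four handles at about (255,275), (350,270), (440,255) and (517,250). The rightmost tube is partly hidden by a finger.

```bash
python3 - <<'E'
from h import *
w=np.load("w_rest.npy",allow_pickle=True).item(); t=np.load("top2.npy",allow_pickle=True).item(); m=np.load("w_mat.npy",allow_pickle=True).item()
# guide lines in wrist
g=cv2.cvtColor(w["pixels"],cv2.COLOR_BGR2GRAY).astype(float)
def dip(row,a,b):
    s=row[a:b]; base=np.median(s); d=np.clip(base-10-s,0,None); return a+(d*np.arange(len(s))).sum()/d.sum() if d.sum()>0 else np.nan
for v,cs in ((110,(175,227.5,280,332)),(150,(176.5,228,279.5,330.5)),(190,(178,228.5,278.5,328))):
    r=[ray(w,dip(g[v],int(c)-6,int(c)+8),v,.045) for c in cs]; print("W",v,[x.round(4)[:2] for x in r])
g=cv2.cvtColor(t["pixels"],cv2.COLOR_BGR2GRAY).astype(float)
for u in (250,270,290):
    r=[]
    for v in (155.6,178.1,200.4,223):
        r.append(ray(t,u,dip(g[:,u],int(v)-6,int(v)+8),.045).round(4)[:2])
    print("T",u,r)
for n,c,z,k in (("w",w,None,None),):
    for u,v,zz in ((300,338,.045),(300,332,.045),(274,345,.061),(344,345,.061),(417,345,.061),(400,360,.15),(400,366,.15)): print(u,v,zz,ray(w,u/1.5,v/1.5,zz).round(4))
cv2.imwrite("pics/mouth.png",cv2.resize(w["pixels"][205:265,150:360],None,fx=3.8,fy=3.8,interpolation=cv2.INTER_CUBIC))
cv2.imwrite("pics/mat.png",cv2.resize(m["pixels"][125:300,130:390],None,fx=3,fy=3,interpolation=cv2.INTER_CUBIC))
p=t["pixels"][130:245,285:385]
cv2.imwrite("pics/house.png",cv2.resize(p,None,fx=5,fy=5,interpolation=cv2.INTER_CUBIC))
E
```

```text
W 110 [array([0.4852, 0.0321]), array([0.5552, 0.032 ]), array([0.6253, 0.0319]), array([0.6953, 0.0318])]
W 150 [array([ 0.4848, -0.0211]), array([ 0.5552, -0.0212]), array([ 0.6251, -0.0213]), array([ 0.695 , -0.0214])]
W 190 [array([ 0.4845, -0.0783]), array([ 0.5546, -0.0784]), array([ 0.6249, -0.0785]), array([ 0.6949, -0.0786])]
T 250 [array([0.6935, 0.0272]), array([0.6231, 0.0272]), array([0.5528, 0.0271]), array([0.483, 0.027])]
T 270 [array([ 0.6929, -0.0352]), array([ 0.6227, -0.035 ]), array([ 0.5531, -0.0349]), array([ 0.4819, -0.0347])]
T 290 [array([ 0.6924, -0.0977]), array([ 0.6217, -0.0973]), array([ 0.5523, -0.0969]), array([ 0.482 , -0.0965])]
300 338 0.045 [ 0.5115 -0.1325  0.045 ]
300 332 0.045 [ 0.5118 -0.1262  0.045 ]
274 345 0.061 [ 0.4895 -0.1328  0.061 ]
344 345 0.061 [ 0.5558 -0.1329  0.061 ]
417 345 0.061 [ 0.6249 -0.133   0.061 ]
400 360 0.15 [ 0.605  -0.1053  0.15  ]
400 366 0.15 [ 0.6051 -0.1102  0.15  ]
```

View pics/mouth.png

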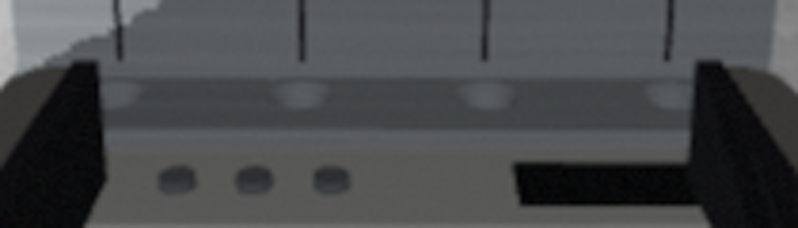

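View pics/mat.png

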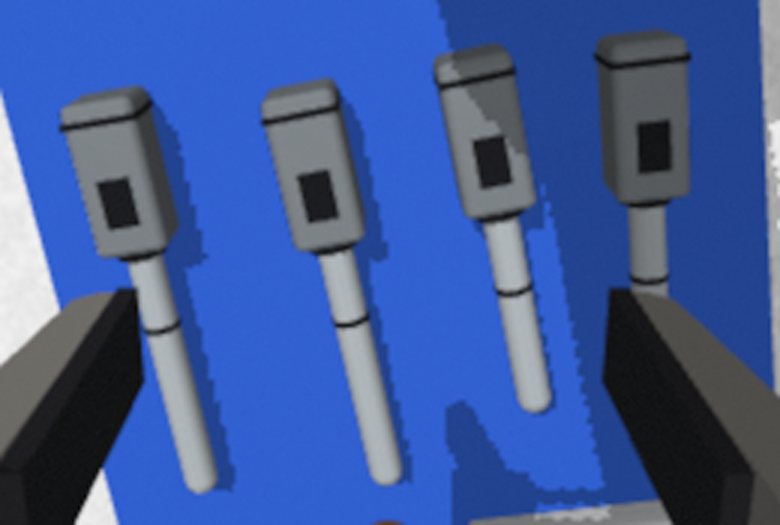

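View pics/house.png

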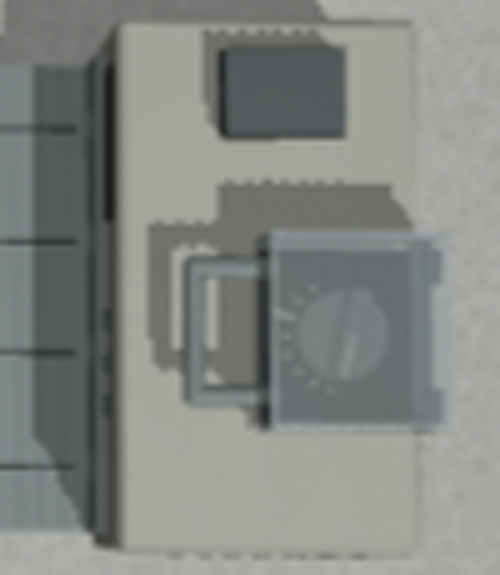

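```bash
python3 - <<'E'
from h import *
w=np.load("w_rest.npy",allow_pickle=True).item(); t=np.load("top2.npy",allow_pickle=True).item(); m=np.load("w_mat.npy",allow_pickle=True).item()
print("rest front wrist",ray(w,200,90.5,.045).round(4))
P=dict(A=((161,327),(200,485)),B=((351,322),(386,478)),C=((514,291),(537,405)),D=((649,280),(650,206)))
for n,(r,tp) in P.items():
    f=lambda q:ray(m,130+q[0]/3,125+q[1]/3,.019)
    R,T=f(r),f(tp); d=T-R; L=np.linalg.norm(d); d/=L
    if n=="D": d=-d
    print(n,"ring",R.round(4),"len",L.round(4),"yaw",np.arctan2(d[1],d[0]).round(3),"centre",(R-.075*d).round(4)[:2])
f=lambda q:ray(m,130+q[0]/3,125+q[1]/3,.035)
# D top face edges
print("D top",f((600,60)).round(4),f((690,62)).round(4),f((610,205)).round(4),f((686,200)).round(4))
# top cam
Q=dict(A=((293,201),(281,128)),B=((217,203),(204,130)),C=((152,215),(142,158)),D=((99,220),(94,165)))
for n,(r,tp) in Q.items():
    f=lambda q:ray(t,100+q[0]/2.7,120+q[1]/2.7,.019)
    R,T=f(r),f(tp); d=T-R; L=np.linalg.norm(d); d/=L
    print("top",n,"ring",R.round(4),"len",L.round(4),"yaw",np.arctan2(d[1],d[0]).round(3),"centre",(R-.075*d).round(4)[:2])
E
```

```text
rest front wrist [0.521  0.0566 0.045 ]
A ring [0.5778 0.1618 0.019 ] len 0.0861 yaw 0.159 centre [0.5037 0.15  ]
B ring [0.5754 0.2505 0.019 ] len 0.0852 yaw 0.195 centre [0.5018 0.236 ]
C ring [0.56   0.3259 0.019 ] len 0.0605 yaw 0.224 centre [0.4868 0.3092]
D ring [0.5546 0.3877 0.019 ] len 0.0358 yaw 0.07 centre [0.4798 0.3825]
D top [0.4507 0.3545 0.035 ] [0.4516 0.3916 0.035 ] [0.5133 0.363  0.035 ] [0.5111 0.3955 0.035 ]
top A ring [0.5714 0.1577 0.019 ] len 0.0871 yaw 0.17 centre [0.4974 0.145 ]
top B ring [0.5689 0.2463 0.019 ] len 0.0872 yaw 0.187 centre [0.4952 0.2323]
top C ring [0.5548 0.3218 0.019 ] len 0.0679 yaw 0.189 centre [0.4811 0.3077]
top D ring [0.5489 0.3832 0.019 ] len 0.0647 yaw 0.109 centre [0.4743 0.375 ]
```

View pics/t2.png

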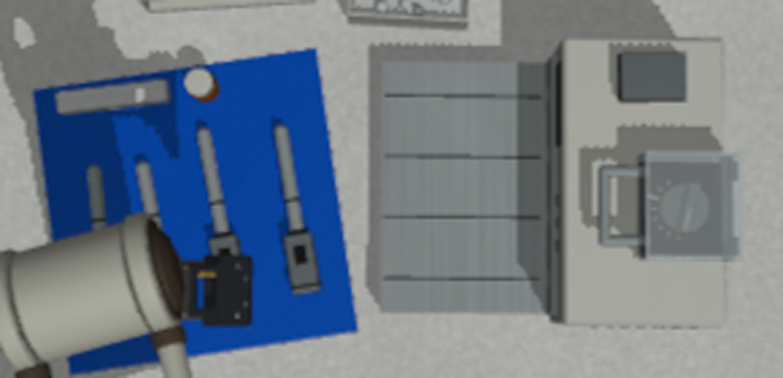

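```bash
cat >> h.py <<'E'
def st(s=""):
    print(s,"t",round(bot.current_clock(),2),"p",np.round(bot.current_ee_pos(),4),"F",np.round(bot.current_contact_force(),2),"M",np.round(bot.current_ft_torque(),2),"op",round(bot.current_opening(),3))
def pick(cx,cy,a,lift=.12):
    r=down(a+np.pi/2)
    bot.set_gripper(.54,40)
    bot.goto([cx,cy,.09],r); bot.line_to([cx,cy,.007],r,.1); st("at")
    bot.set_gripper(0,40); st("grip")
    bot.line_to([cx,cy,lift],r,.15); st("lift")
E
python3 - <<'E'
from h import *
pick(.5005,.1475,.165)
bot.goto([.485,.06,.13],down(0)); st("carry")
c=cam("wrist","hA_w",None,1.5); np.save("hA_w.npy",c,allow_pickle=True)
c=cam("top","hA_t",(200,100,390,260),4); np.save("hA_t.npy",c,allow_pickle=True)
E
```

```text
at t 6.42 p [0.5012 0.1476 0.0077] F [-0.26  0.28 -0.01] M [ 0.09 -0.13  0.04] op 0.54
grip t 6.83 p [0.501  0.1476 0.0076] F [-0.02  0.65  3.18] M [ 0.11 -0.08 -0.01] op 0.345
lift t 7.72 p [0.4995 0.1474 0.1187] F [-0.12  0.14 -2.31] M [ 0.06 -0.1  -0.02] op 0.348
carry t 9.12 p [0.4848 0.0602 0.1296] F [ 0.17  0.29 -1.75] M [ 0.01 -0.03  0.02] op 0.347
```

View pics/hA_w.png

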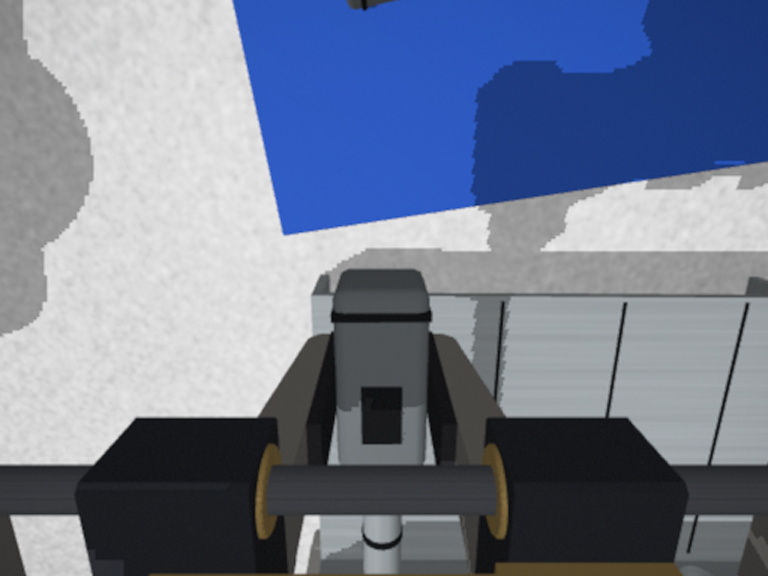

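View pics/hA_t.png

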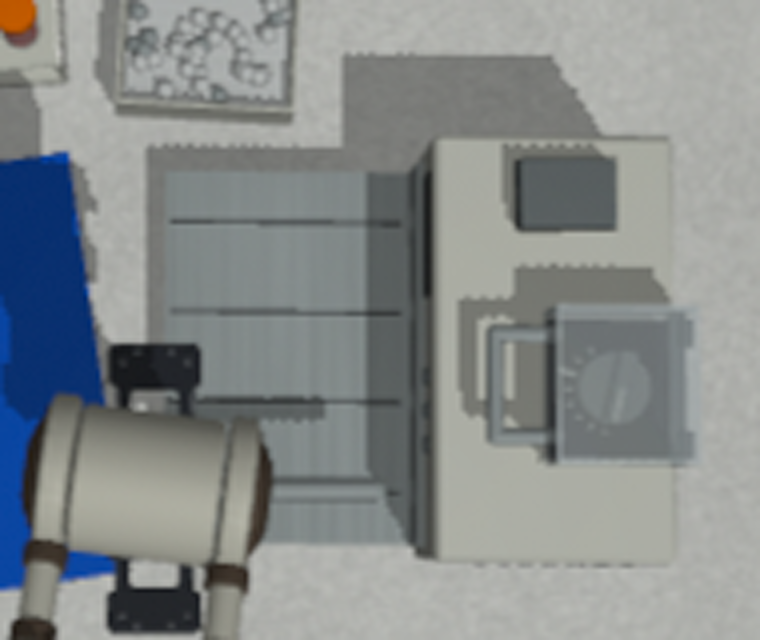

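Held probe: ring at (382,540) in the wrist picture. In the top picture the tip is at about (381,493), with the tube running along rows 482–502.

```bash
python3 - <<'E'
from h import *
w=np.load("hA_w.npy",allow_pickle=True).item(); t=np.load("hA_t.npy",allow_pickle=True).item()
print("ring wrist",ray(w,382/1.5,540/1.5,.1416), "ring at top surf z+8", ray(w,382/1.5,545/1.5,.1496))
print("tip top",ray(t,200+381/4,100+493/4,.1416), "tube",ray(t,200+320/4,100+491/4,.1416))
cv2.imwrite("pics/hA_t2.png",cv2.resize(t["pixels"][205:245,250:320],None,fx=10,fy=10,interpolation=cv2.INTER_CUBIC))
cv2.imwrite("pics/hA_w2.png",cv2.resize(w["pixels"][320:384,210:300],None,fx=8,fy=8,interpolation=cv2.INTER_CUBIC))
E
```

```text
ring wrist [ 0.48619724 -0.01856441  0.1416    ] ring at top surf z+8 [ 0.48616997 -0.01298712  0.1496    ]
tip top [ 0.48045295 -0.10245964  0.1416    ] tube [ 0.48185826 -0.05855448  0.1416    ]
```

View pics/hA_t2.png

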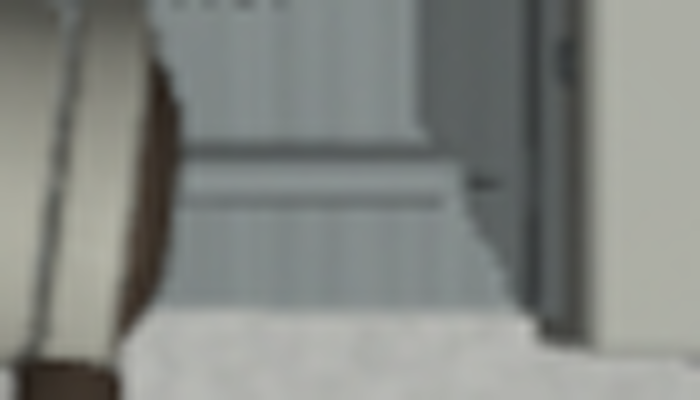

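View pics/hA_w2.png

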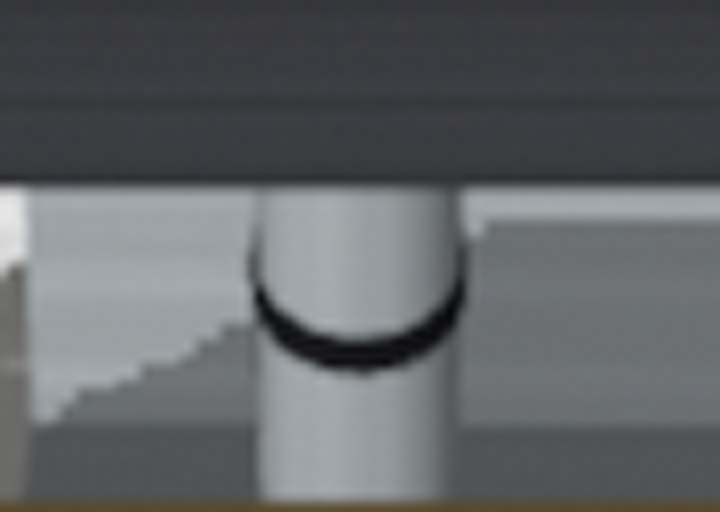

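```bash
python3 - <<'E'
from h import *
bot.line_to([.4843,.05,.06],down(-.007)); bot.line_to([.4843,.05,.0505],down(-.007),.05); st("low")
c=cam("wrist","lA_w",(150,300,360,384),3.8); np.save("lA_w.npy",c,allow_pickle=True)
c=cam("top","lA_t",(250,200,320,250),11); np.save("lA_t.npy",c,allow_pickle=True)
c=cam("scene","lA_s",(60,150,310,350),3); np.save("lA_s.npy",c,allow_pickle=True)
E
```

```text
low t 10.18 p [0.4842 0.0501 0.0505] F [ 0.27 -0.16 -1.41] M [ 0.05 -0.15  0.01] op 0.343
```

View pics/lA_w.png

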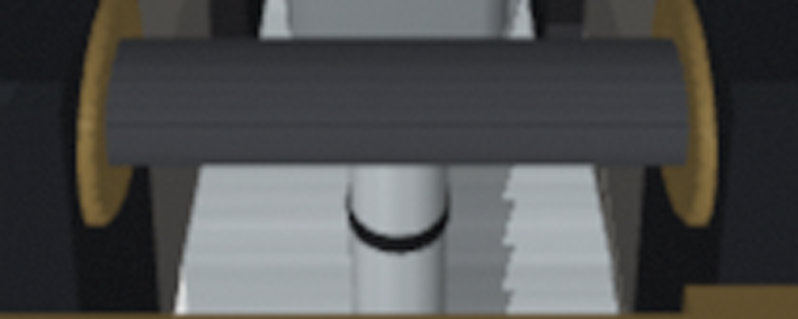

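View pics/lA_t.png

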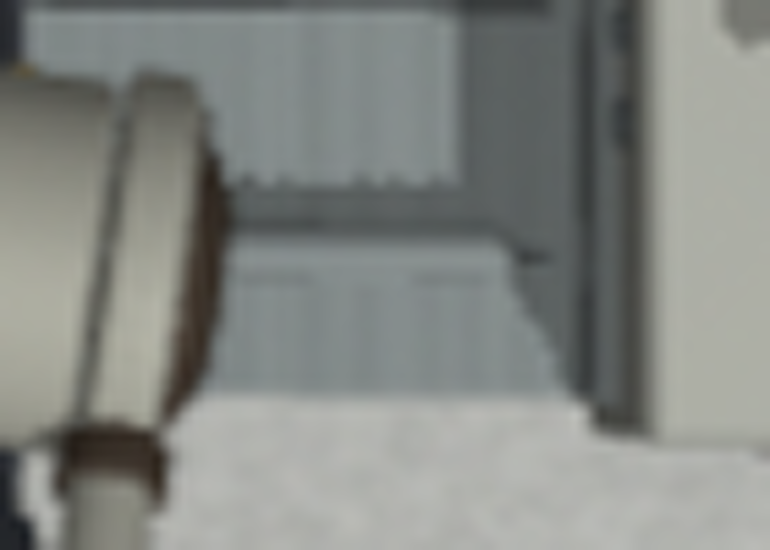

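View pics/lA_s.png

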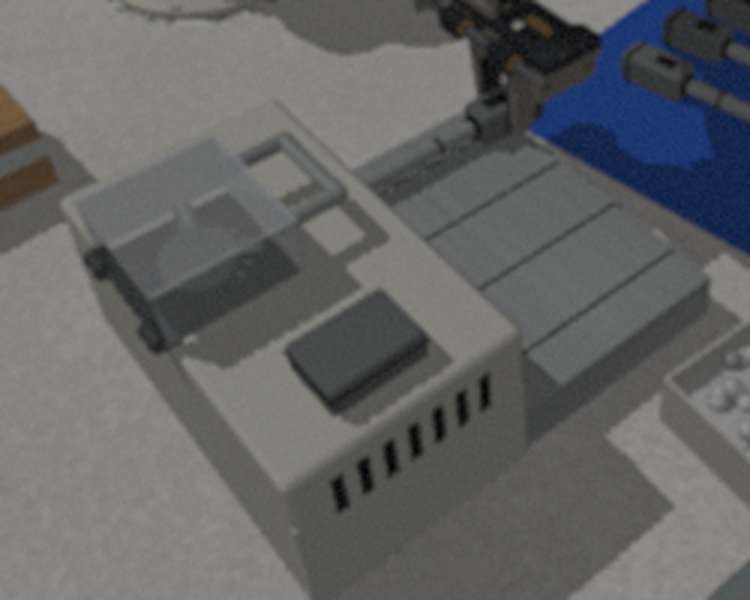

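```bash
python3 - <<'E'
from h import *
t=np.load("lA_t.npy",allow_pickle=True).item()
for n,u,v,z in (("tube",293,200+256/11,.0625),("line",250+535/11,200+258/11,.045),("tip",250+498/11,200+256/11,.0625),("edge",250+585/11,200+300/11,.045)): print(n,ray(t,u,v,z).round(4))
w=np.load("lA_w.npy",allow_pickle=True).item()
print("ring w",ray(w,150+398/3.8,300+243/3.8,.0705))
E
```

```text
tube [ 0.4807 -0.104   0.0625]
line [ 0.4802 -0.1232  0.045 ]
tip [ 0.4807 -0.111   0.0625]
edge [ 0.4684 -0.1372  0.045 ]
ring w [ 0.48507691 -0.02352162  0.0705    ]
```

```bash
python3 - <<'E'
from h import *
r=down(-.007)
x=.4837
bot.line_to([x,.04,.0505],r,.05); st()
for y in (.025,.01,-.02,-.05):
    bot.line_to([x,y,.0505],r,.06); st()
    F=bot.current_contact_force()
    if abs(F[1])>8: print("stop"); break
c=cam("wrist","iA_w",(150,300,360,384),3.8); np.save("iA_w.npy",c,allow_pickle=True)
E
```

```text
t 10.68 p [0.4838 0.0396 0.0506] F [ 0.21  0.34 -2.21] M [ 0.04 -0.09  0.02] op 0.345
 t 11.08 p [0.4837 0.0246 0.0505] F [-0.04  0.5  -2.22] M [ 0.02 -0.07 -0.02] op 0.344
 t 11.48 p [0.4838 0.0097 0.0505] F [ 0.41 -0.72 -0.32] M [ 0.04 -0.11  0.04] op 0.344
 t 12.13 p [ 0.4836 -0.0201  0.0505] F [-0.12 -0.22 -1.36] M [ 0.02 -0.09 -0.06] op 0.344
 t 12.78 p [ 0.4836 -0.0501  0.0505] F [ 0.12  0.21 -1.85] M [ 0.03 -0.09 -0.05] op 0.347
```

View pics/iA_w.png

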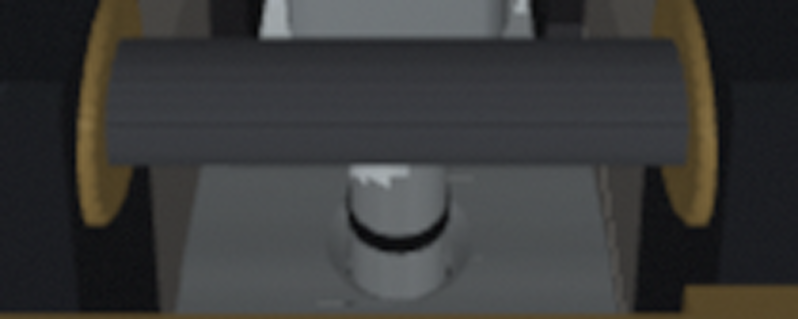

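```bash
python3 - <<'E'
from h import *
r=down(-.007)
x=.4837
bot.line_to([x,-.059,.0503],r,.04); st()
c=cam("wrist","iA_w3",(190,320,320,384),6); np.save("iA_w2.npy",c,allow_pickle=True)
c=cam("scene","iA_s",(110,150,270,270),5)
E
```

```text
t 13.21 p [ 0.4838 -0.0592  0.0503] F [-0.57  0.01 -2.15] M [ 0.03 -0.08  0.01] op 0.343
```

View pics/iA_w3.png

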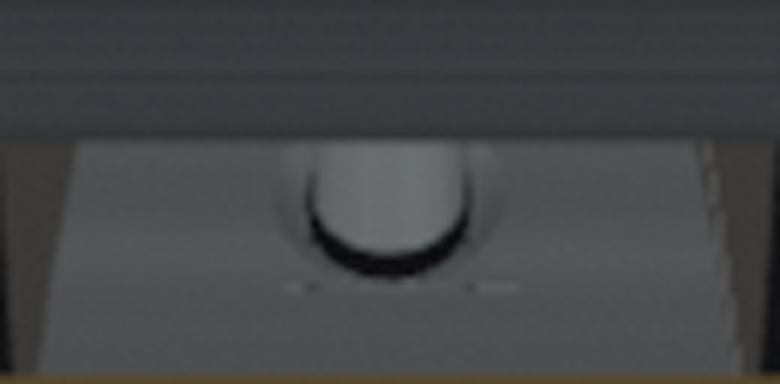

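View pics/iA_s.png

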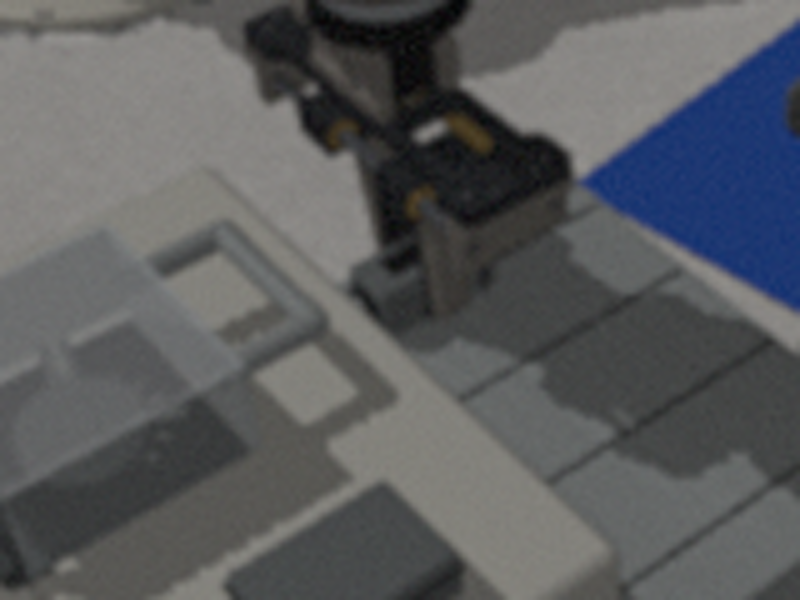

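Wrist view: the ring's lowest point is at (388,265). It's essentially within the mouth outline, whose widest row is about 198, so I'll release and check from a clear viewpoint.

```bash
python3 - <<'E'
from h import *
r=down(-.007)
x=.4837
bot.line_to([x,-.059,.0497],r,.04); st()
bot.set_gripper(.54); st("rel")
bot.line_to([x,-.059,.13],r,.2)
bot.goto([x,.06,.13],r)   # camera back
bot.goto([x,-.10,.21],down(np.pi-.007-.0)) if False else None
c=cam("wrist","vA_w",None,1.5); np.save("vA_w.npy",c,allow_pickle=True)
c=cam("top","vA_t",(250,190,330,250),9); np.save("vA_t.npy",c,allow_pickle=True)
st()
E
```

```text
t 13.56 p [ 0.4836 -0.0589  0.0496] F [ 0.2   0.03 -1.71] M [-0.01 -0.06 -0.02] op 0.342
rel t 14.02 p [ 0.4838 -0.059   0.0498] F [ 0.49 -0.5   0.83] M [-0.03 -0.05  0.02] op 0.537
 t 15.22 p [0.4832 0.0592 0.129 ] F [-0.24  0.7  -0.67] M [-0.04 -0.07 -0.02] op 0.542
```

View pics/vA_w.png

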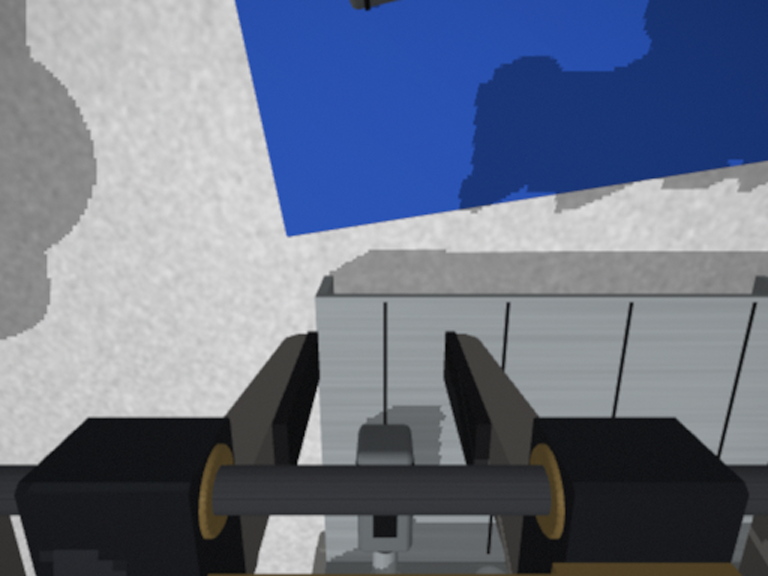

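View pics/vA_t.png

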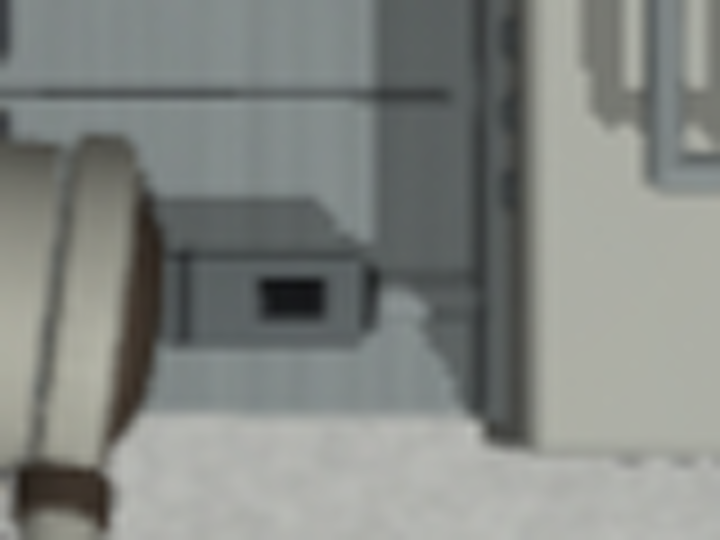

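```bash
python3 - <<'E'
from h import *
t=np.load("vA_t.npy",allow_pickle=True).item()
for n,u,v,z in (("hfront",250+364/9,190+298/9,.077),("hfront z.061",250+364/9,190+298/9,.061),("junc",250+476/9,190+370/9,.045),("junc.069",250+476/9,190+298/9,.069)): print(n,ray(t,u,v,z).round(4))
print(-t["R"].T@t["t"])
a=np.load("iA_w2.npy",allow_pickle=True).item()
print("ring",ray(a,190+388/6,320+263/6,.0695).round(4), "sides",ray(a,190+388/6,320+195/6,.0615).round(4),"circle sides",ray(a,190+388/6,320+200/6,.0615).round(4))
# a closer look: camera ahead of gripper, over rest from +x side, gripper raised
bot.goto([.56,-.02,.20],down(0)); 
c=cam("wrist","vA_w2",(120,150,420,384),2.6); np.save("vA_w2.npy",c,allow_pickle=True)
E
```

```text
hfront [ 0.4811 -0.0948  0.077 ]
hfront z.061 [ 0.4812 -0.0964  0.061 ]
junc [ 0.4566 -0.1362  0.045 ]
junc.069 [ 0.4812 -0.1334  0.069 ]
[0.47542191 0.03746415 1.45425878]
ring [ 0.4845 -0.1336  0.0695] sides [ 0.4845 -0.1329  0.0615] circle sides [ 0.4845 -0.1335  0.0615]
```

View pics/vA_w2.png

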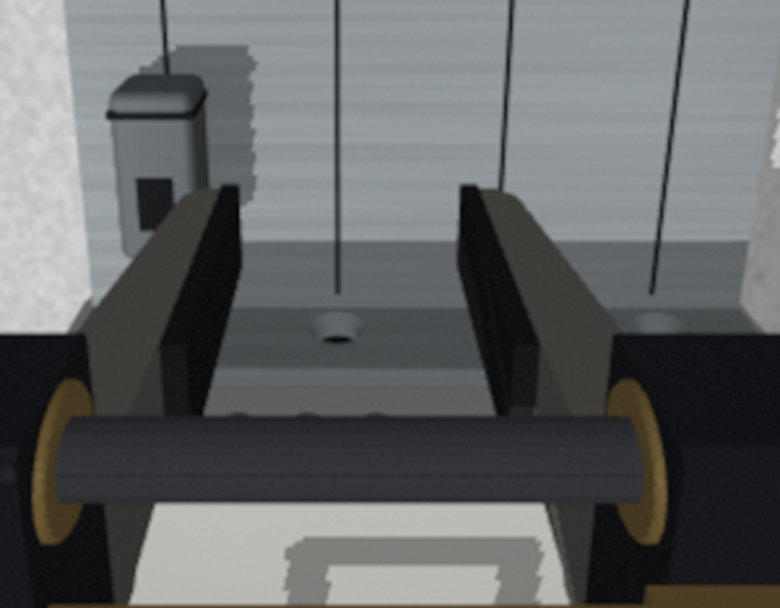

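Top-view check of A: handle front at y=-0.0955 and mouth at -0.136, a 40–41 mm gap, so the ring is level. Before taking B, I'll check the mat for knocks.

```bash
python3 - <<'E'
from h import *
c=cam("top","t3",(100,120,390,260),2.7);np.save("top3.npy",c,allow_pickle=True)
E
```

```text
(no output)
```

View pics/t3.png

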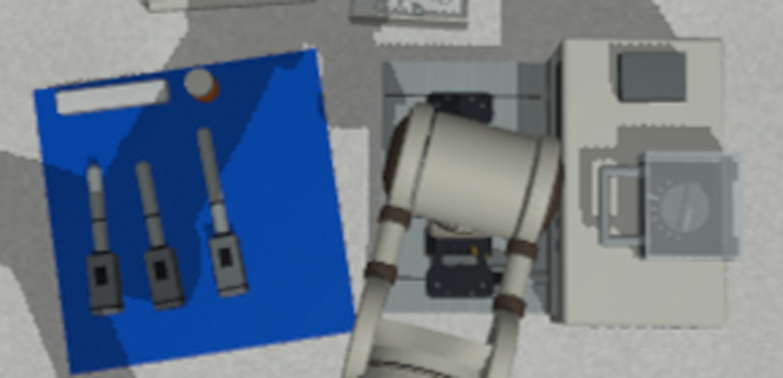

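```bash
cat >> h.py <<'E'
YAW=-.007
def stage(x,tag):
    bot.goto([x,.07,.13],down(YAW)); bot.line_to([x,.05,.0505],down(YAW),.1); st("low")
    c=cam("wrist",tag+"_w",(190,310,320,384),6)
    g=cv2.cvtColor(c["pixels"],cv2.COLOR_BGR2GRAY)[346:380,254:257].mean(1)
    v=346+np.arange(len(g)); i=g.argmin(); s=slice(max(0,i-3),i+4); wt=np.clip(g[s].max()-g[s],0,None)
    vv=(wt*v[s]).sum()/wt.sum()
    ringy=ray(c,255.2,vv,.0700)[1]
    print("ring v",round(vv,2),"min",g.min(),"ring y",ringy.round(4),"offset",(ringy-bot.current_ee_pos()[1]).round(4))
    cam("top",tag+"_t",(250,150,330,250),7)
    return ringy-bot.current_ee_pos()[1]
def insert(x,y):
    for yy in (.02,0,-.03,y+.012,y):
        bot.line_to([x+.0065*(yy+.059),yy,.0503],down(YAW),.06)
        F=bot.current_contact_force(); print(round(yy,3),F.round(1))
        if abs(F[1])>8 or abs(F[0])>10: print("STOP"); return False
    return True
def release(x,y):
    bot.line_to([x,y,.0497],down(YAW),.04); bot.set_gripper(.54); st("rel"); bot.line_to([x,y,.14],down(YAW),.2)
E
python3 - <<'E'
from h import *
c=np.load("lA_w.npy",allow_pickle=True).item()
print("A low ring", ray(c,255,300+245/3.8,.0700))
pick(.4975,.234,.19)
stage(.5540,"lB")
E
```

```text
A low ring [ 0.48523193 -0.02443534  0.07      ]
at t 18.27 p [0.4982 0.2341 0.0077] F [ 0.27  0.09 -0.1 ] M [ 0.09 -0.17  0.02] op 0.541
grip t 18.68 p [0.498  0.2341 0.0076] F [-0.13  1.59  2.98] M [ 0.06 -0.09 -0.01] op 0.344
lift t 19.57 p [0.4965 0.2338 0.1187] F [-0.26  0.56 -1.49] M [ 0.06 -0.12  0.01] op 0.348
low t 21.85 p [0.5543 0.05   0.0507] F [-0.01  0.5  -1.97] M [ 0.03 -0.06  0.03] op 0.344
ring v 363.58 min 27.0 ring y -0.024 offset -0.0741
```

View pics/lB_w.png

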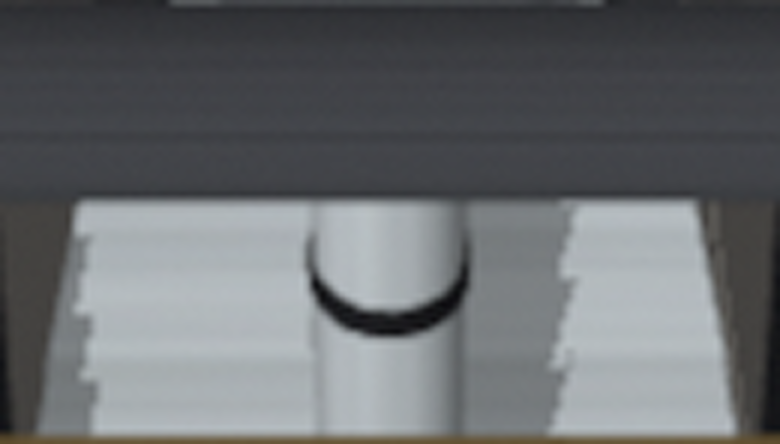

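View pics/lB_t.png

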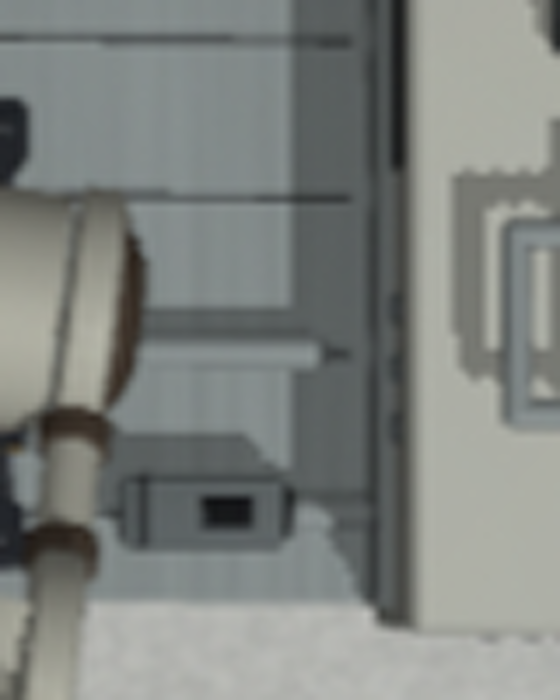

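B is held with its ring at (388,323). In the top view the tube lines up with guide line 2 (rows ~351 and 353). Inserting.

```bash
python3 - <<'E'
from h import *
x=.5539
ok=insert(x,-.0592); st()
c=cam("wrist","iB_w",(190,320,320,384),6)
if ok:
    release(x,-.0592)
    bot.goto([.59,-.02,.2],down(0))
    c=cam("top","t4",(100,120,390,260),2.7);np.save("top4.npy",c,allow_pickle=True)
E
```

```text
0.02 [-0.2 -1.1 -2.3]
0 [-0.2  0.4 -0.7]
-0.03 [ 0.5  0.5 -2.2]
-0.047 [ 0.6  0.3 -1.6]
-0.059 [-0.9 -0.7 -1.4]
 t 24.52 p [ 0.5539 -0.0596  0.0503] F [-0.92 -0.67 -1.45] M [-0.01 -0.08 -0.02] op 0.342
rel t 25.27 p [ 0.554  -0.0592  0.0498] F [-0.51 -0.5   0.13] M [-0.02 -0.07  0.01] op 0.542
```

View pics/iB_w.png

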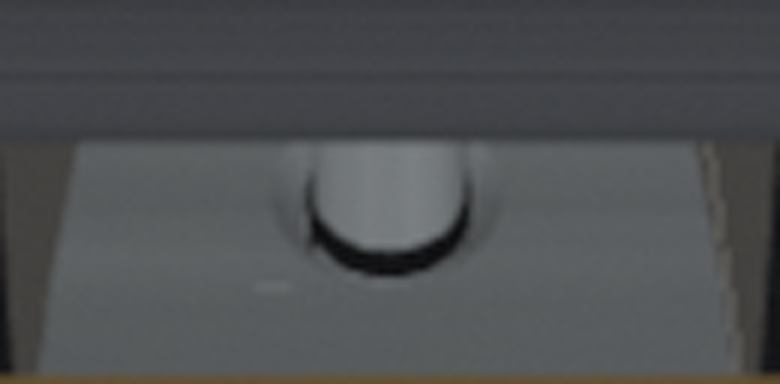

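View pics/t4.png

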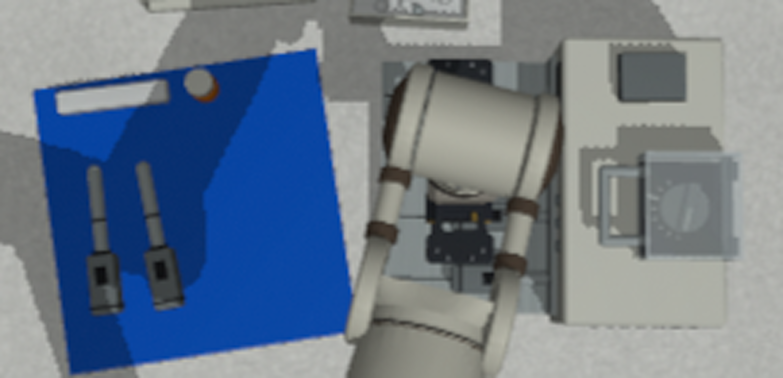

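B looks the same as A, with its ring at (388,263). C and D haven't moved on the mat. Picking C for bore 3.

```bash
python3 - <<'E'
from h import *
pick(.4825,.3095,.2)
o=stage(.6242,"lC")
E
```

```text
at t 28.9 p [0.4832 0.3098 0.0077] F [ 0.37 -0.26  0.44] M [ 0.06 -0.11 -0.05] op 0.54
grip t 29.3 p [0.4829 0.3096 0.0076] F [-0.67 -0.39  3.82] M [-0.08 -0.01 -0.  ] op 0.345
lift t 30.2 p [0.4815 0.3092 0.1187] F [-0.34 -0.36 -2.24] M [ 0.09 -0.11 -0.01] op 0.345
low t 32.38 p [0.6245 0.05   0.0506] F [ 0.38  0.65 -0.91] M [-0.   -0.11  0.02] op 0.348
ring v 363.06 min 22.666666666666668 ring y -0.0236 offset -0.0736
```

View pics/lC_w.png

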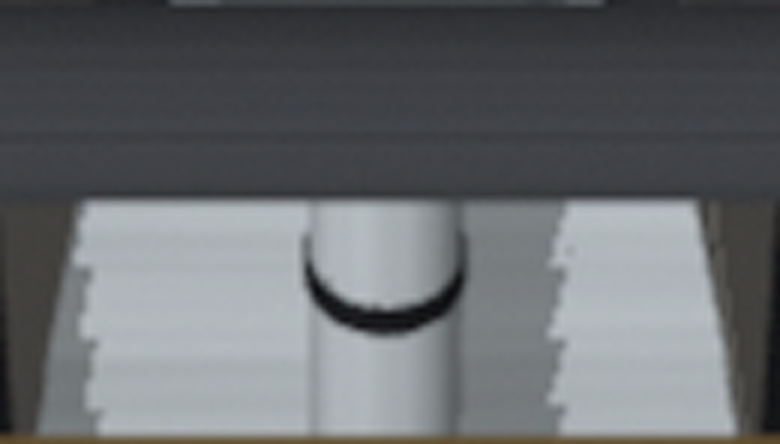

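View pics/lC_t.png

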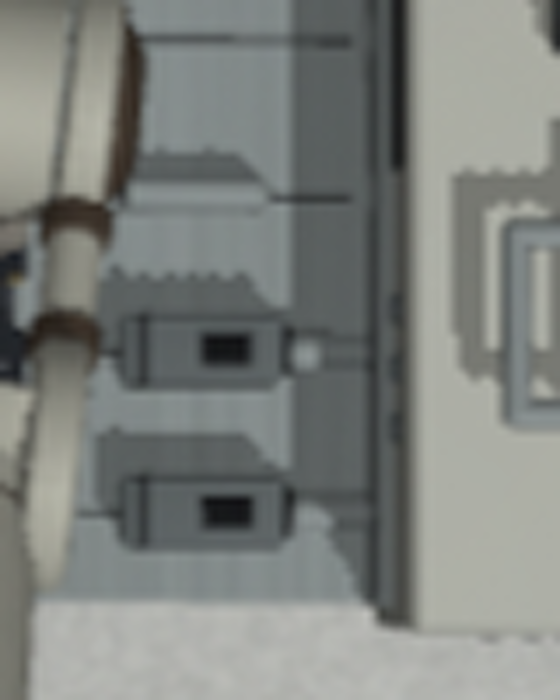

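```bash
python3 - <<'E'
from h import *
x=.6240; y=-.0597
ok=insert(x,y); st()
c=cam("wrist","iC_w",(190,320,320,384),6)
if ok:
    release(x,y)
    bot.goto([.55,-.02,.2],down(0))
    c=cam("top","t5",(100,120,390,260),2.7);np.save("top5.npy",c,allow_pickle=True)
E
```

```text
0.02 [ 0.1  0.6 -1.7]
0 [-1.1 -0.1 -1.5]
-0.03 [-0.3 -0.2 -1.7]
-0.048 [ 1.   0.8 -2.4]
-0.06 [-0.5  0.  -2. ]
 t 35.06 p [ 0.6241 -0.0601  0.0503] F [-0.45  0.03 -1.98] M [ 0.01 -0.07 -0.11] op 0.348
rel t 35.82 p [ 0.6241 -0.0597  0.0498] F [ 0.06 -0.38 -0.62] M [-0.08 -0.05  0.01] op 0.54
```

View pics/iC_w.png

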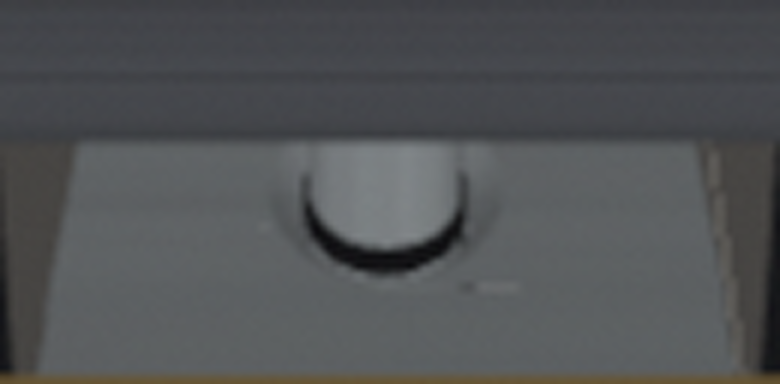

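View pics/t5.png

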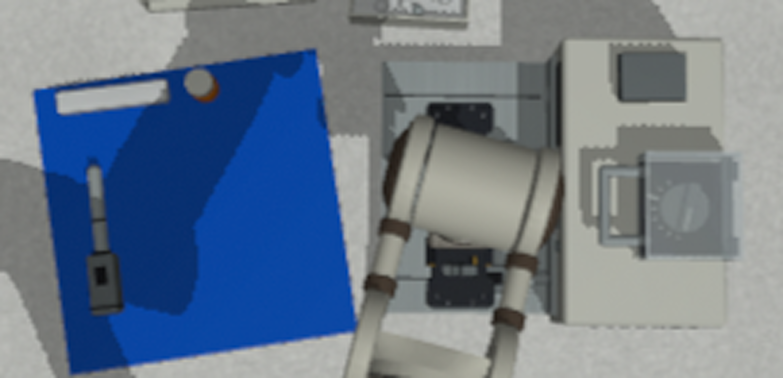

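C is in, and D hasn't moved on the mat. Picking D for bore 4.

```bash
python3 - <<'E'
from h import *
pick(.4757,.377,.1)
o=stage(.6945,"lD")
E
```

```text
at t 39.7 p [0.4764 0.3774 0.0078] F [-0.26 -0.29  0.74] M [ 0.09 -0.15 -0.02] op 0.543
grip t 40.1 p [0.4761 0.3772 0.0076] F [0.11 0.15 2.38] M [ 0.04 -0.07  0.03] op 0.345
lift t 41.0 p [0.4748 0.3765 0.1186] F [ 0.29  0.08 -1.84] M [ 0.03 -0.08  0.03] op 0.343
low t 43.38 p [0.6946 0.0499 0.0504] F [ 0.29 -0.19 -0.85] M [-0.02 -0.11  0.01] op 0.346
ring v 363.9 min 22.666666666666668 ring y -0.0241 offset -0.0741
```

View pics/lD_w.png

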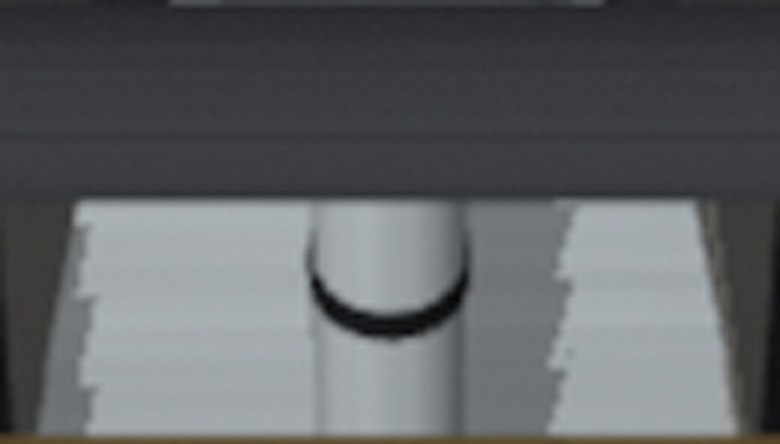

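View pics/lD_t.png

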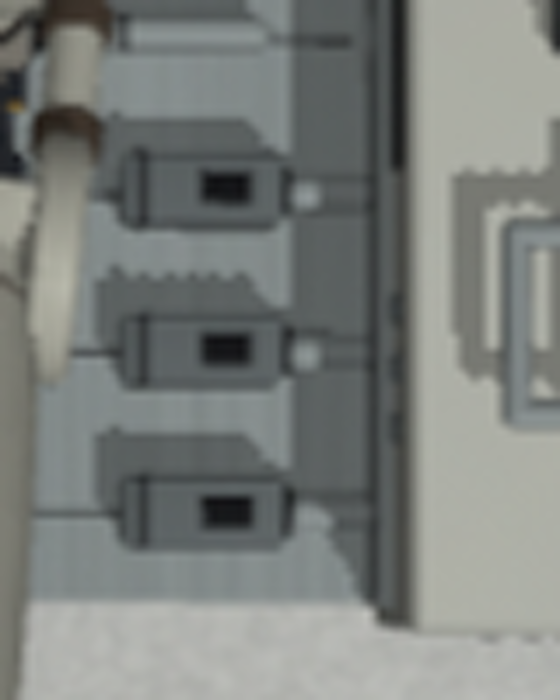

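```bash
python3 - <<'E'
from h import *
x=.6941; y=-.0592
ok=insert(x,y); st()
c=cam("wrist","iD_w",(190,320,320,384),6)
if ok:
    release(x,y)
    bot.goto([.57,.10,.24],down(0))
    c=cam("wrist","fin_w",None,1.5);np.save("fin_w.npy",c,allow_pickle=True)
    bot.goto([.45,.25,.24],down(0))
    c=cam("top","t6",(240,130,320,245),6);np.save("top6.npy",c,allow_pickle=True)
    st()
E
```

```text
0.02 [ 0.4  0.8 -1.3]
0 [-0.4 -0.7 -2. ]
-0.03 [-0.4  0.4 -2. ]
-0.047 [-0.5  0.3 -2.2]
-0.059 [ 0.8 -1.  -1.9]
 t 46.04 p [ 0.6941 -0.0597  0.0503] F [ 0.77 -0.99 -1.89] M [ 0.06 -0.06  0.04] op 0.345
rel t 46.8 p [ 0.6942 -0.0592  0.0498] F [-0.22 -0.01 -0.2 ] M [-0.06 -0.1   0.05] op 0.541
 t 49.19 p [0.4512 0.2489 0.2398] F [-0.27 -0.28  1.14] M [-0.02 -0.16  0.03] op 0.541
```

View pics/fin_w.png

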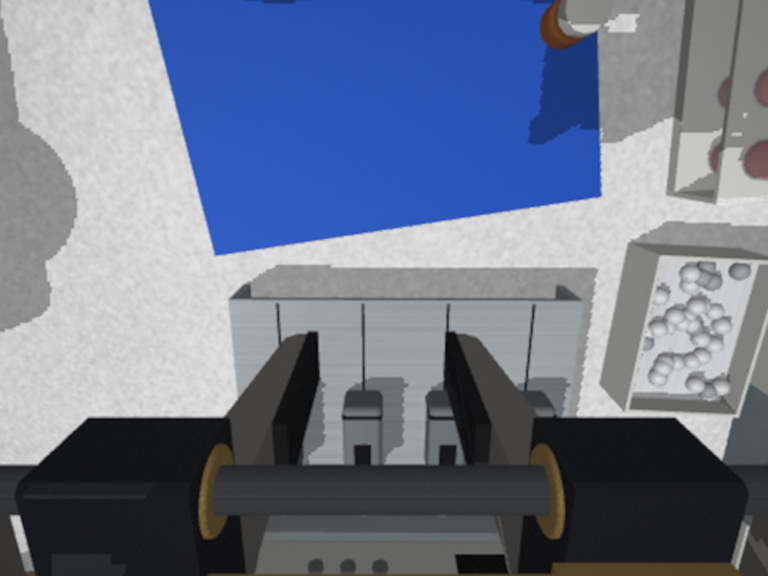

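View pics/t6.png

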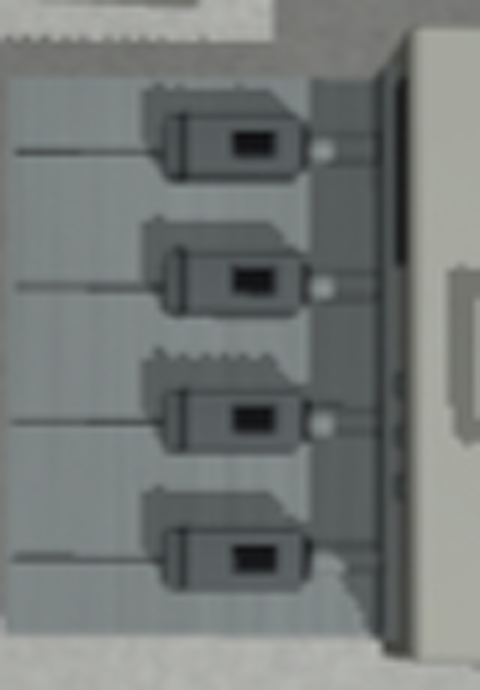

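View pics/iD_w.png

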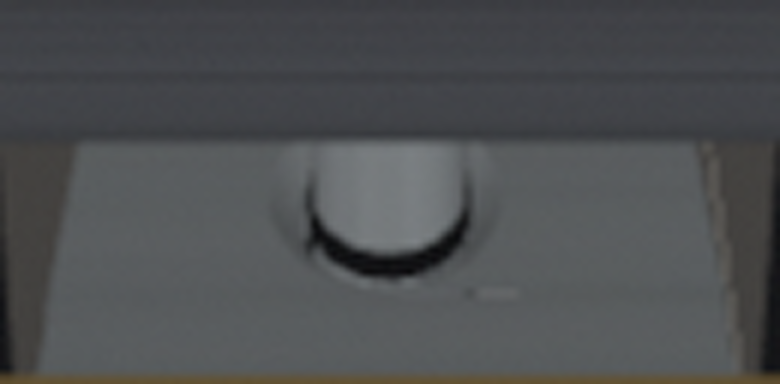

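All four handles are in line in the top view (x 163–303 px). I'll take clear views of the rings and mouths between the open fingers.

```bash
python3 - <<'E'
from h import *
bot.set_gripper(1.0)
for i,x in enumerate((.519,.659)):
    bot.goto([x,-.06,.21],down(YAW))
    c=cam("wrist",f"chk{i}",(140,180,370,320),3.4); np.save(f"chk{i}.npy",c,allow_pickle=True)
st()
E
```

```text
t 51.88 p [ 0.6581 -0.0593  0.21  ] F [-0.23  0.74  1.09] M [-0.08 -0.07  0.01] op 1.002
```

View pics/chk0.png

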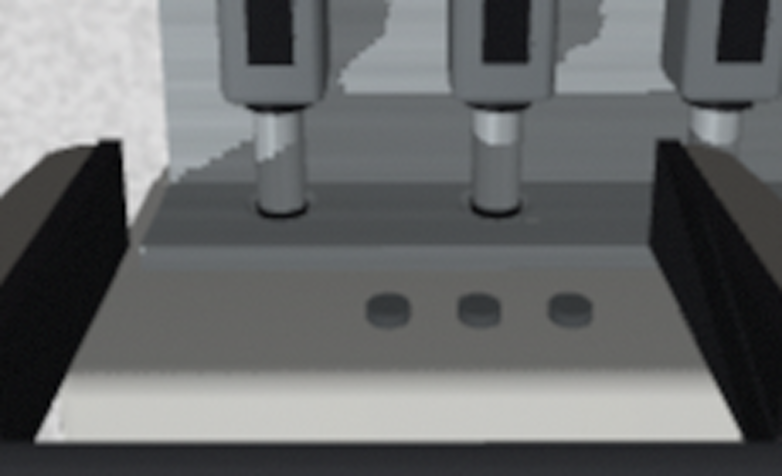

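View pics/chk1.png

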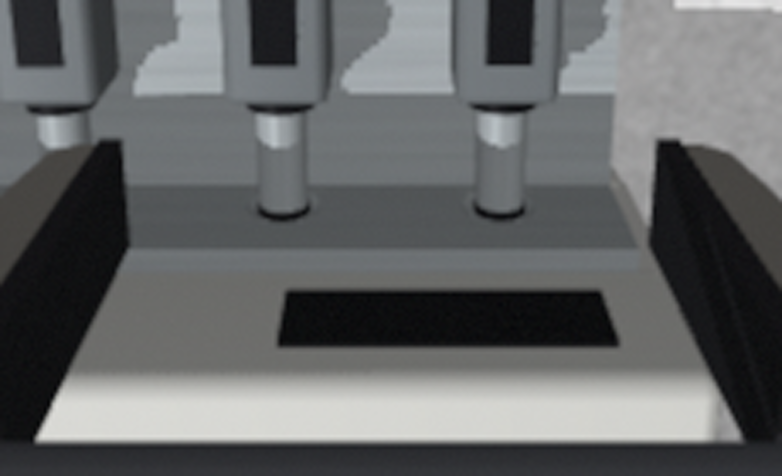

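```bash
python3 - <<'E'
from h import *
for i,us in ((0,(282,496)),(1,(284,499))):
    c=np.load(f"chk{i}.npy",allow_pickle=True).item(); g=cv2.cvtColor(c["pixels"],cv2.COLOR_BGR2GRAY).astype(float)
    col=g[225:245,int(140+390/3.4)-3:int(140+390/3.4)+4].mean(1); dg=-np.diff(col); k=dg.argmax(); jv=225+k+.5+ .5
    print("col",col.round(0),"junction v",jv,ray(c,255,jv,.045)[1].round(4))
    for u in us:
        uu=140+u/3.4; cc=g[235:250,int(round(uu))-1:int(round(uu))+2].mean(1); k=cc.argmin()
        w=np.clip(cc[k-2:k+3].max()-cc[k-2:k+3],0,None); v=235+((np.arange(k-2,k+3))*w).sum()/w.sum()
        X=ray(c,uu,v,.069); print("ring",cc.round(0),round(v,2),X.round(4))
E
```

```text
col [107. 108. 109. 107. 107. 107. 105. 106.  95.  82.  80.  80.  79.  78.
  77.  77.  79.  80.  81.  80.] junction v 234.0 -0.1331
ring [105. 105. 105. 105. 105. 105. 103.  70.  14.  50.  71.  77.  78.  76.
  77.] 243.4 [ 0.4857 -0.1329  0.069 ]
ring [104. 104. 104. 104. 104. 104.  82.  41.  14.  57.  76.  78.  77.  78.
  78.] 242.97 [ 0.5547 -0.1329  0.069 ]
col [113. 112. 113. 114. 114. 114. 114. 112. 111.  97.  84.  84.  83.  83.
  84.  84.  84.  85.  84.  84.] junction v 234.0 -0.1328
ring [113. 113. 112. 113. 112. 113. 112.  80.  24.  29.  68.  83.  84.  84.
  85.] 243.56 [ 0.6255 -0.1329  0.069 ]
ring [111. 112. 111. 111. 111. 111. 110.  76.  16.  33.  68.  83.  85.  85.
  85.] 243.51 [ 0.6947 -0.1332  0.069 ]
```

All four rings measure within 0.5 mm of the mouth plane, so the loading is good. Now for the guard.

```bash
python3 - <<'E'
from h import *
bot.goto([.56,-.06,.34],down(0)); c=cam("wrist","g0",(100,130,420,384),2.4); np.save("g0.npy",c,allow_pickle=True)
bot.goto([.56,-.17,.36],down(0)); c=cam("wrist","g1",(100,80,420,320),2.4); np.save("g1.npy",c,allow_pickle=True)
c=cam("scene","g_s",(60,160,230,300),4.5); np.save("gs.npy",c,allow_pickle=True)
st()
E
```

```text
t 53.25 p [ 0.5601 -0.169   0.3585] F [ 1.06 -0.65 -0.71] M [-0.03 -0.05 -0.05] op 1.003
```

View pics/g0.png

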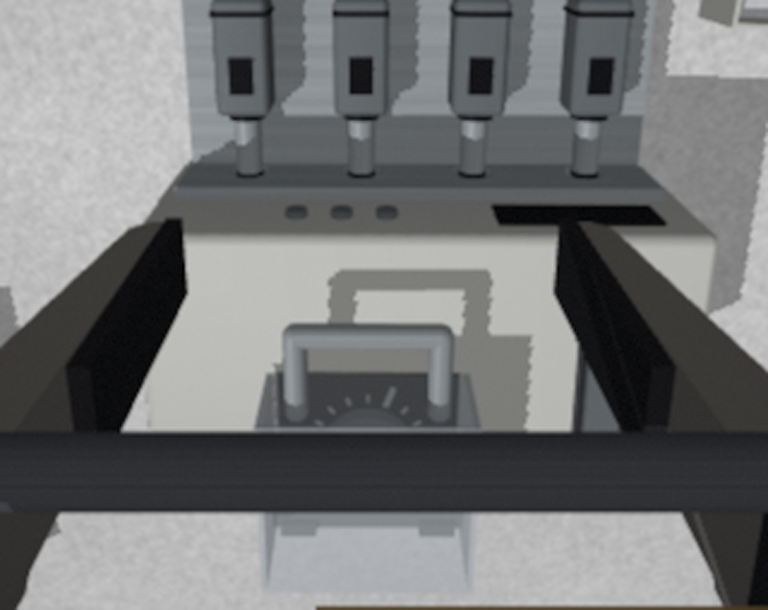

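View pics/g1.png

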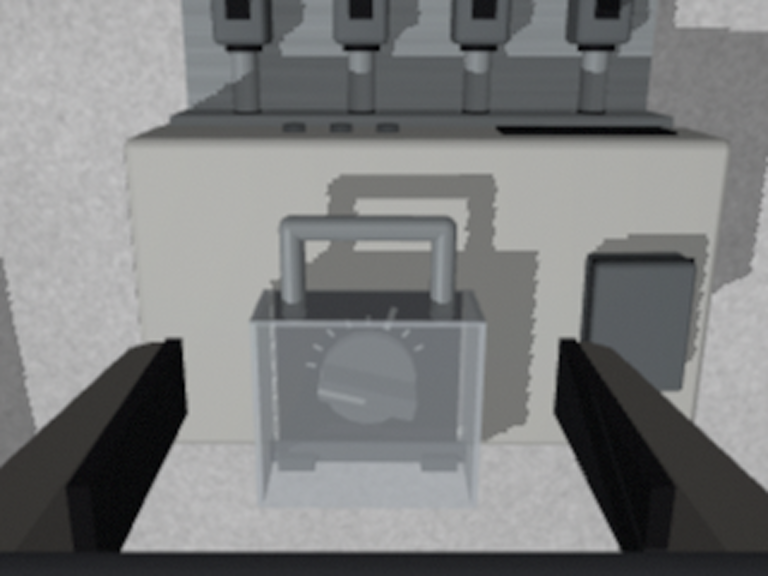

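View pics/g_s.png

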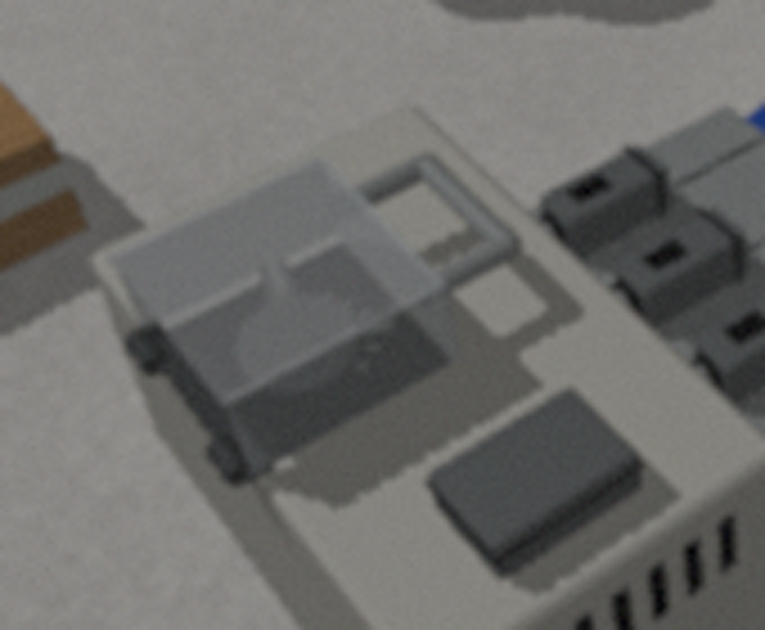

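Bar centre is at (368,338) in g0, (367,228) in g1 and about (470,202) in the scene crop. The dial pointer end is at (322,392) in g1 and the long tick at (392,318).

```bash
python3 - <<'E'
from h import *
L=lambda f:np.load(f,allow_pickle=True).item()
g0,g1,gs,t=L("g0.npy"),L("g1.npy"),L("gs.npy"),L("top6.npy")
def tri(obs):
    A=[];b=[]
    for c,u,v in obs:
        d=c["R"].T@np.array([(u-c["cx"])/c["fx"],(v-c["cy"])/c["fy"],1]); d/=np.linalg.norm(d); o=-c["R"].T@c["t"]
        P=np.eye(3)-np.outer(d,d); A.append(P); b.append(P@o)
    X=np.linalg.solve(sum(A),sum(b)); return X,[np.linalg.norm(p@X-q) for p,q in zip(A,b)]
o0=(g0,100+368/2.4,130+338/2.4);o1=(g1,100+367/2.4,80+228/2.4);os=(gs,60+470/4.5,160+202/4.5);ot=(t,324,196)
print("w",tri([o0,o1]));print("w+s",tri([o0,o1,os]));print("s+t",tri([os,ot]));print("all",tri([o0,o1,os,ot]))
f=lambda u,v,z:ray(g1,100+u/2.4,80+v/2.4,z).round(4)
print("rear edge",f(367,440,.15),"front edge",f(367,143,.15))
print("dial disc c",f(367,375,.161),"pointer",f(322,392,.185),"bar other end",f(415,380,.185), "long tick",f(390,318,.152))
print("bar ends",f(283,228,.172),f(453,228,.172))
print("t bar",[ray(t,324,196,z).round(4) for z in (.165,.175,.185)], [ray(g1,o1[1],o1[2],z).round(4) for z in (.165,.175,.185)])
E
```

```text
w (array([ 0.55952558, -0.17425493,  0.18784615]), [np.float64(0.0001852650236712273), np.float64(0.00018526502367133916)])
w+s (array([ 0.56017448, -0.17437587,  0.1855128 ]), [np.float64(0.0012011426041032538), np.float64(0.0009585508784141496), np.float64(0.0020260438490527443)])
s+t (array([ 0.55831147, -0.17566114,  0.18401768]), [np.float64(0.0037949792247545023), np.float64(0.003794979224754486)])
all (array([ 0.55906176, -0.1756625 ,  0.18466274]), [np.float64(0.0007837874919731817), np.float64(0.0006480945688292694), np.float64(0.003490352843166712), np.float64(0.004165810849536109)])
rear edge [ 0.5589 -0.3071  0.15  ] front edge [ 0.5592 -0.1397  0.15  ]
dial disc c [ 0.559  -0.2618  0.161 ] pointer [ 0.5365 -0.2599  0.185 ] bar other end [ 0.5832 -0.2533  0.185 ] long tick [ 0.5713 -0.2328  0.152 ]
bar ends [ 0.5182 -0.1782  0.172 ] [ 0.6013 -0.1782  0.172 ]
t bar [array([ 0.5576, -0.1822,  0.165 ]), array([ 0.557 , -0.1805,  0.175 ]), array([ 0.5564, -0.1788,  0.185 ])] [array([ 0.5592, -0.18  ,  0.165 ]), array([ 0.5593, -0.1775,  0.175 ]), array([ 0.5593, -0.175 ,  0.185 ])]
```

```bash
python3 - <<'E'
from h import *
r=down(np.pi/2)
for p in ([.559,-.176,.168],[.559,-.316,.29],[.559,-.44,.2],[.559,-.2,.3]): print(bot.inverse_kinematics(p,r))
bot.set_gripper(.33,10)
bot.goto([.559,-.176,.27],r); st()
bot.line_to([.559,-.176,.20],r,.1); st()
c=cam("scene","gb_s",(60,130,250,270),4)
c=cam("wrist","gb_w",None,1.3)
E
```

```text
[-5.11066640e-01  2.24639472e-01  1.61509573e+00 -4.44089210e-16
  1.30185746e+00 -2.08186297e+00]
[-7.02333580e-01  2.95842358e-01  1.28872926e+00 -4.44089210e-16
  1.55702103e+00 -2.27312991e+00]
[-0.83618843  0.52044579  1.17238285  0.          1.44876401 -2.40698476]
[-5.46942532e-01  1.64707320e-01  1.42282795e+00 -4.44089210e-16
  1.55405738e+00 -2.11773886e+00]
 t 55.66 p [ 0.5591 -0.1761  0.2703] F [ 0.72  0.37 -0.1 ] M [ 0.02 -0.14  0.03] op 0.333
 t 56.51 p [ 0.5594 -0.1763  0.2008] F [-0.16  0.09  0.41] M [ 0.04 -0.17 -0.03] op 0.328
```

View pics/gb_s.png

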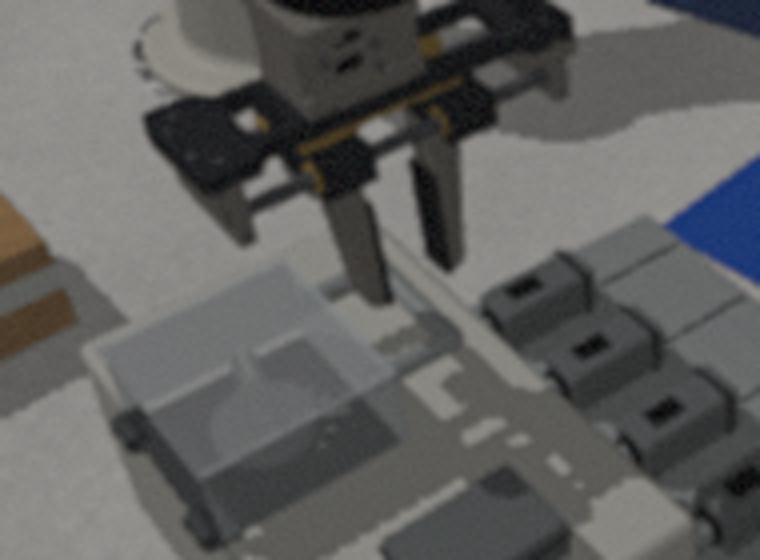

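View pics/gb_w.png

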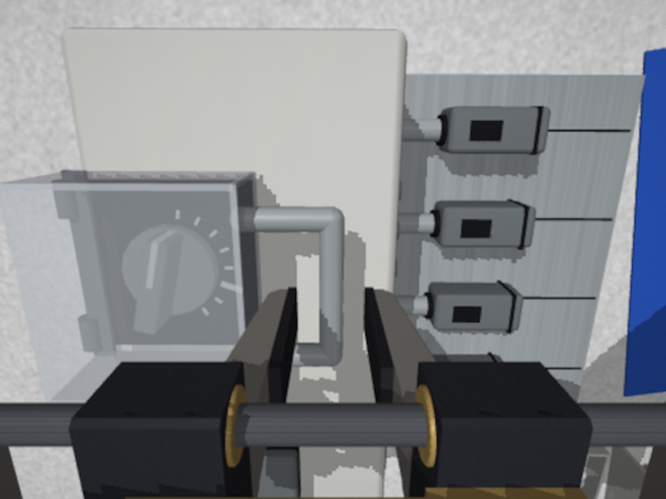

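The bar (u≈330) sits midway between the fingers (297 and 367). Descend, grip, and swing along the arc.

```bash
python3 - <<'E'
from h import *
r=down(np.pi/2)
bot.line_to([.559,-.176,.168],r,.08); st()
bot.set_gripper(0,10); st("grip")
bot.hold(.2); st()
E
```

```text
t 57.16 p [ 0.5587 -0.1759  0.1674] F [ 0.77 -0.21 -0.54] M [ 0.07 -0.13  0.02] op 0.331
grip t 57.58 p [ 0.5593 -0.1761  0.1685] F [0.03 0.94 1.33] M [ 0.19 -0.15 -0.02] op 0.126
 t 57.77 p [ 0.5593 -0.1761  0.1685] F [-0.36  0.67  3.23] M [ 0.27 -0.15 -0.07] op 0.127
```

```bash
cat >> h.py <<'E'
HY,HZ,RR,PH=-.316,.152,.145,.235
def barpos(q): return HY+RR*np.cos(PH+q), HZ+RR*np.sin(PH+q)
def arc(qs,x=.559,lim=14,dz=-.019,sp=.12):
    r=down(np.pi/2)
    for q in qs:
        y,z=barpos(q); bot.line_to([x,y,z+dz],r,sp); F=bot.current_contact_force()
        print(round(q,2),np.round(bot.current_ee_pos(),4),F.round(1),round(bot.current_opening(),3))
        if np.linalg.norm(F)>lim: print("STOP"); return q
    return None
E
python3 - <<'E'
from h import *
arc(np.arange(.1,.95,.1))
st()
c=cam("scene","arc_s",(60,100,250,270),4)
E
```

```text
0.1 [ 0.559  -0.1791  0.1808] [-0.1  1.3  0. ] 0.129
0.2 [ 0.5589 -0.1836  0.1939] [-0.6  4.8  2.8] 0.122
0.3 [ 0.5589 -0.1893  0.2069] [-0.2  8.4  5.1] 0.129
0.4 [ 0.5589 -0.1964  0.2194] [-2.3 12.7  8.2] 0.128
STOP
 t 58.83 p [ 0.5589 -0.1964  0.2194] F [-2.27 12.68  8.16] M [ 2.16  0.32 -0.  ] op 0.128
```

View pics/arc_s.png

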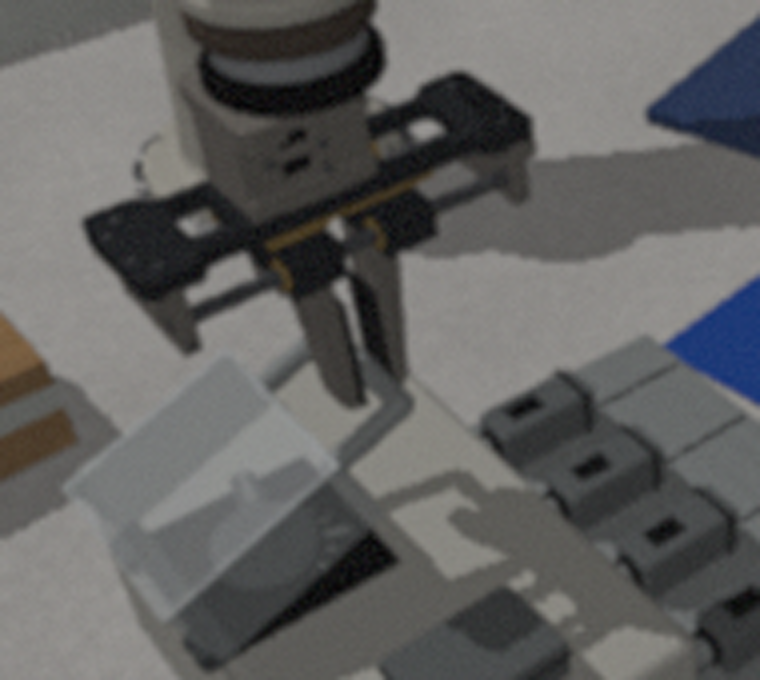

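The force is radially outward, so my hinge estimate is slightly off. I'll add radial force feedback to the arc.

```bash
cat >> h.py <<'E'
def arcf(qs,dr=0.,x=.559,k=.00025,lim=16,sp=.12):
    r=down(np.pi/2); log=[]
    for q in qs:
        a=PH+q
        bot.line_to([x,HY+(RR+dr)*np.cos(a),HZ+(RR+dr)*np.sin(a)-.019],r,sp); F=bot.current_contact_force()
        Fr=F[1]*np.cos(a)+F[2]*np.sin(a); Ft=-F[1]*np.sin(a)+F[2]*np.cos(a)
        print(round(q,2),"Fr",round(Fr,1),"Ft",round(Ft,1),"Fx",round(F[0],1),"dr",round(dr*1000,2),round(bot.current_opening(),3),np.round(bot.current_ee_pos()[1:],4))
        dr+=k*Fr
        if np.linalg.norm(F)>lim: print("STOP"); break
    return dr
E
python3 - <<'E'
from h import *
arcf([.4,.4,.4,.5,.6,.7,.8,.9,1.0],dr=.002)
E
```

```text
0.4 Fr 6.2 Ft -1.7 Fx -0.7 dr 2.0 0.128 [-0.1964  0.2195]
0.4 Fr -1.2 Ft -2.1 Fx 1.7 dr 3.55 0.126 [-0.1967  0.2202]
0.4 Fr -1.5 Ft -2.7 Fx 0.6 dr 3.25 0.128 [-0.197   0.2206]
0.5 Fr 5.6 Ft 0.3 Fx -2.3 dr 2.87 0.127 [-0.2061  0.2335]
0.6 Fr 7.4 Ft 1.2 Fx -3.1 dr 4.27 0.124 [-0.2158  0.2447]
0.7 Fr 3.8 Ft 0.6 Fx -2.9 dr 6.13 0.121 [-0.2265  0.2549]
0.8 Fr 5.5 Ft 0.4 Fx -3.9 dr 7.08 0.131 [-0.2384  0.2641]
0.9 Fr 4.5 Ft -0.8 Fx -3.8 dr 8.47 0.129 [-0.2514  0.2721]
1.0 Fr 2.7 Ft 0.4 Fx -3.1 dr 9.6 0.12 [-0.2654  0.2787]
```

```bash
python3 - <<'E'
import numpy as np
from scipy.optimize import least_squares
P=np.array([(-.1761,.1875),(-.197,.2396),(-.2061,.2525),(-.2158,.2637),(-.2265,.2739),(-.2384,.2831),(-.2514,.2911),(-.2654,.2977)])
s=least_squares(lambda h:np.hypot(*(P-h).T)-.145,[-.31,.155]); print(s.x,s.fun.round(4))
s=least_squares(lambda h:np.hypot(*(P-h[:2]).T)-h[2],[-.31,.155,.145]); print(s.x,s.fun.round(4))
for p in P: print(np.arctan2(p[1]-.163,p[0]+.31))
E
```

```text
[-0.31958903  0.16285209] [ 0.0006 -0.0004 -0.0004 -0.0003 -0.0001  0.0001  0.0002  0.0003]
[-0.3247085   0.15863251  0.15133329] [ 0.0001 -0.0001 -0.0001 -0.      0.0001  0.0001  0.0001 -0.0001]
0.18097052409955847
0.5957228890063454
0.7110782169094176
0.8187362430717132
0.9254222912188298
1.0331978665079493
1.1417600491839919
1.2510515642258442
```

```bash
sed -i 's/^HY,HZ,RR,PH=.*/HY,HZ,RR,PH=-.3196,.1629,.145,.170/' h.py; python3 - <<'E'
from h import *
arcf(np.arange(1.1,2.36,.125))
c=cam("scene","arc2_s",(40,70,260,280),3.2); st()
E
```

```text
1.1 Fr 4.3 Ft 0.5 Fx -3.9 dr 0.0 0.122 [-0.2768  0.2823]
1.23 Fr -0.3 Ft 0.6 Fx -1.7 dr 1.08 0.127 [-0.2944  0.2871]
1.35 Fr -0.7 Ft 1.9 Fx -2.1 dr 1.0 0.126 [-0.3125  0.2894]
1.48 Fr 0.1 Ft 0.6 Fx -2.0 dr 0.83 0.128 [-0.3306  0.2892]
1.6 Fr -0.3 Ft 1.4 Fx -1.2 dr 0.87 0.126 [-0.3488  0.2869]
1.72 Fr -0.0 Ft 1.7 Fx 0.3 dr 0.8 0.126 [-0.3663  0.282 ]
1.85 Fr -0.0 Ft 2.1 Fx 1.0 dr 0.79 0.125 [-0.3831  0.2751]
1.98 Fr 0.8 Ft 1.2 Fx 0.1 dr 0.79 0.126 [-0.3989  0.266 ]
2.1 Fr -1.9 Ft 0.7 Fx 0.7 dr 0.98 0.125 [-0.4134  0.2552]
2.22 Fr -1.2 Ft 1.7 Fx -0.7 dr 0.51 0.123 [-0.4262  0.2426]
2.35 Fr -0.7 Ft 1.4 Fx -1.6 dr 0.22 0.128 [-0.4374  0.2285]
 t 64.58 p [ 0.5589 -0.4372  0.2288] F [-1.79  0.01 -2.  ] M [-0.05  0.15 -0.01] op 0.125
```

View pics/arc2_s.png

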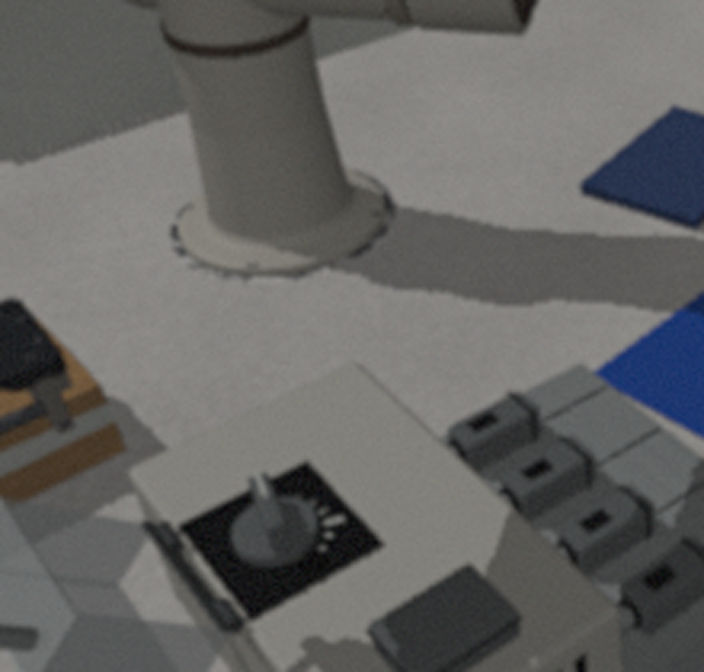

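The guard is fully back (q≈2.35). Release it and look at the bare dial.

```bash
python3 - <<'E'
from h import *
r=down(np.pi/2)
bot.set_gripper(.30,10); st()
p=bot.current_ee_pos(); bot.line_to([p[0],p[1],.34],r,.15); st()
bot.goto([.60,-.12,.34],down(0))
c=cam("wrist","d0",(170,190,350,310),4.4); np.save("d0.npy",c,allow_pickle=True)
bot.goto([.50,-.12,.34],down(np.pi/2)) if False else None
c=cam("top","d_t",(300,140,400,240),6); np.save("d_t.npy",c,allow_pickle=True); st()
E
```

```text
t 65.02 p [ 0.5592 -0.4376  0.2288] F [-0.22 -0.38  0.11] M [ 0.09 -0.11  0.  ] op 0.302
 t 65.91 p [ 0.5589 -0.4373  0.3386] F [ 0.64  0.41 -0.08] M [ 0.07 -0.14  0.01] op 0.302
 t 67.76 p [ 0.6    -0.1205  0.3398] F [ 0.04 -0.44 -0.39] M [-0.01 -0.05  0.02] op 0.3
```

View pics/d0.png

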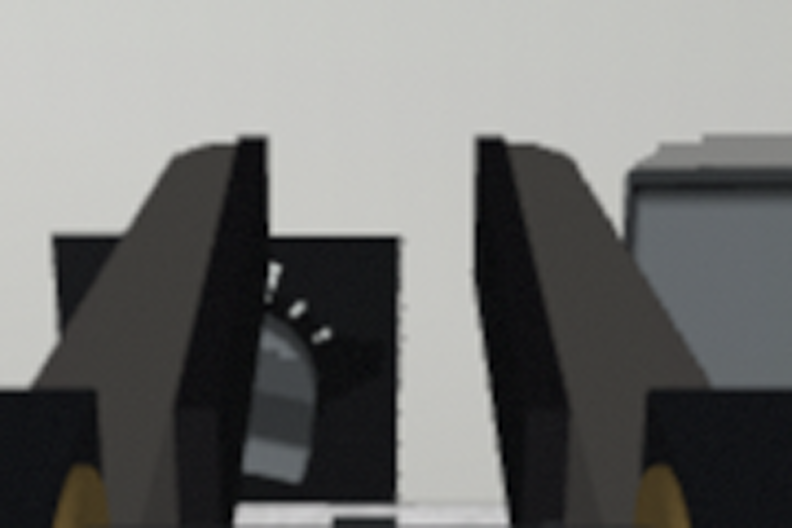

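View pics/d_t.png

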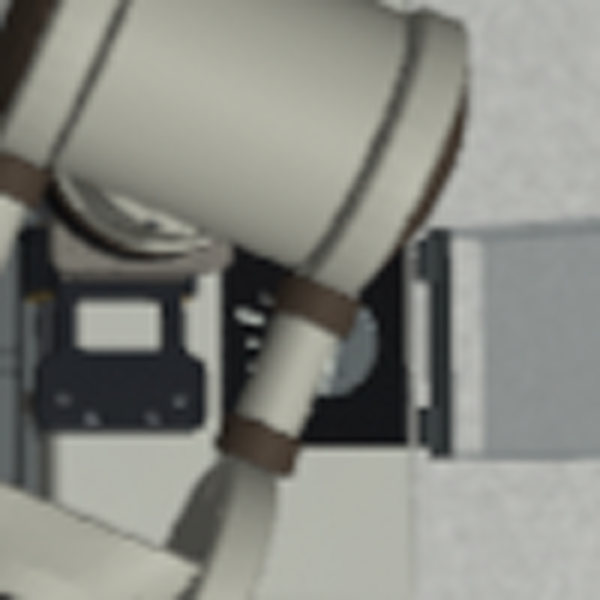

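```bash
python3 - <<'E'
from h import *
bot.set_gripper(1.0,10)
bot.goto([.559,-.19,.34],down(0))
c=cam("wrist","d1",(180,130,330,260),5); np.save("d1.npy",c,allow_pickle=True)
st()
E
```

```text
t 69.26 p [ 0.5591 -0.1899  0.3401] F [0.72 0.04 0.38] M [-0.02 -0.04 -0.01] op 1.001
```

View pics/d1.png

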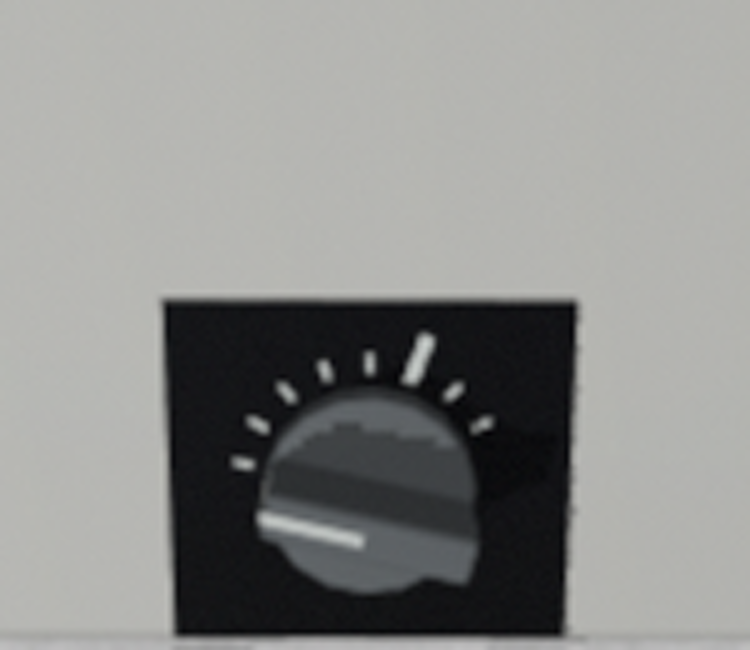

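Eight ticks are visible: the first at (242,463), the long one at (418,358). The white pointer line runs from (360,542) to (258,517).

```bash
python3 - <<'E'
from h import *
from scipy.optimize import least_squares
c=np.load("d1.npy",allow_pickle=True).item()
f=lambda u,v,z:ray(c,180+u/5,130+v/5,z)
T=np.array([f(*q,.151)[:2] for q in ((242,463),(258,424),(287,391),(325,370),(370,363),(454,391),(483,424))])
s=least_squares(lambda h:np.hypot(*(T-h[:2]).T)-h[2],[.559,-.262,.035]); print("centre",s.x)
a=np.unwrap(np.arctan2(*(T-s.x[:2]).T[::-1])); print("tick ang",a.round(3))
L=f(412,382,.151)[:2],f(427,338,.151)[:2]; print("long",[np.arctan2(*(l-s.x[:2])[::-1]).round(3) for l in L])
p0,p1=f(360,542,.185)[:2],f(258,517,.185)[:2]; d=p1-p0; print("pointer",p0,p1,np.linalg.norm(d),np.arctan2(d[1],d[0])%(2*np.pi))
# bar top corners
q=[f(*w,.185)[:2] for w in ((258,540),(468,585),(478,540),(262,510))]; print(np.round(q,4), np.mean(q,0))
E
```

```text
centre [ 0.55974431 -0.26642631  0.03222602]
tick ang [2.953 2.605 2.253 1.916 1.571 0.882 0.53 ]
long [np.float64(1.212), np.float64(1.227)]
pointer [ 0.55736813 -0.26555665] [ 0.53426245 -0.25929496] 0.02393910920804883 2.8769472001998877
[[ 0.5341 -0.265 ]
 [ 0.5822 -0.2764]
 [ 0.5843 -0.2651]
 [ 0.5352 -0.2576]] [ 0.55893768 -0.26603321]
```

```bash
python3 - <<'E'
from h import *
X,Y=.5594,-.266
b0=2.90; b1=1.22
y0=b0-np.pi/2
bot.set_gripper(.36,15)
bot.goto([X,Y,.30],down(y0)); bot.line_to([X,Y,.167],down(y0),.1); st()
bot.set_gripper(0,20); st("grip"); bot.hold(.1); st()
E
```

```text
t 73.0 p [ 0.5599 -0.2663  0.1679] F [ 0.23 -0.81  0.7 ] M [ 0.04 -0.15 -0.06] op 0.364
grip t 73.45 p [ 0.5595 -0.2664  0.1673] F [-0.77 -1.78  2.08] M [-0.2  -0.04 -0.04] op 0.128
 t 73.55 p [ 0.5595 -0.2664  0.1673] F [-0.56 -1.61  2.15] M [-0.21 -0.04 -0.01] op 0.13
```

```bash
python3 - <<'E'
from h import *
X,Y=.5594,-.266
y0=2.90-np.pi/2; y1=1.22-np.pi/2
for yw in np.linspace(y0,y1,7)[1:]:
    bot.goto([X,Y,.167],down(yw)); st(round(yw,2))
    if np.linalg.norm(bot.current_contact_force())>20: print("STOP"); break
E
```

```text
1.05 t 73.92 p [ 0.5593 -0.2668  0.1673] F [-0.84 -4.    0.62] M [-0.7   0.11  0.02] op 0.131
0.77 t 74.3 p [ 0.559  -0.2671  0.1673] F [-2.04 -5.07  1.63] M [-0.88  0.37 -0.03] op 0.127
0.49 t 74.67 p [ 0.5587 -0.2674  0.1673] F [-4.22 -5.82  2.27] M [-1.03  0.53 -0.02] op 0.13
0.21 t 75.05 p [ 0.5583 -0.2675  0.1673] F [-4.96 -5.6   3.49] M [-1.16  0.88 -0.03] op 0.131
-0.07 t 75.42 p [ 0.5579 -0.2675  0.1673] F [-6.31 -5.86  3.01] M [-1.15  1.14 -0.06] op 0.127
-0.35 t 75.8 p [ 0.5575 -0.2674  0.1673] F [-8.13 -5.59  3.74] M [-1.04  1.4  -0.06] op 0.131
```

```bash
python3 - <<'E'
from h import *
p=bot.current_ee_pos(); y1=1.22-np.pi/2
bot.set_gripper(.4,10)
bot.line_to([.5594,-.266,.30],down(y1),.15)
bot.set_gripper(1.0,10)
bot.goto([.559,-.19,.34],down(0))
c=cam("wrist","d2",(180,130,330,260),5); np.save("d2.npy",c,allow_pickle=True)
st()
E
```

```text
t 78.78 p [ 0.5589 -0.1902  0.3396] F [-1.    0.14  0.  ] M [-0.04 -0.1  -0.  ] op 1.0
```

View pics/d2.png

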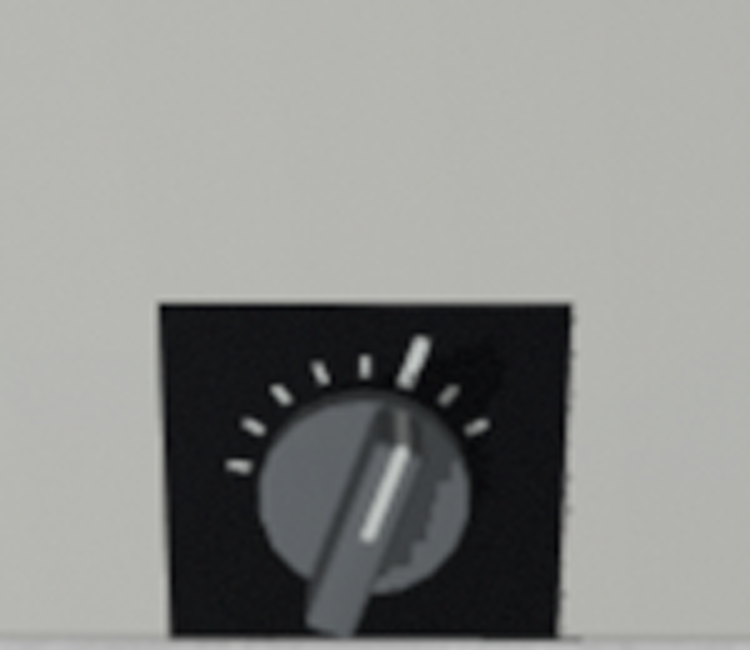

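```bash
python3 - <<'E'
from h import *
from scipy.optimize import least_squares
c=np.load("d2.npy",allow_pickle=True).item()
f=lambda u,v,z:ray(c,180+u/5,130+v/5,z)
T=np.array([f(*q,.151)[:2] for q in ((239,466),(254,427),(282,394),(320,373),(365,366),(449,394),(477,427))])
s=least_squares(lambda h:np.hypot(*(T-h[:2]).T)-h[2],[.559,-.262,.035]); print("centre",s.x)
a=np.arctan2(*(T-s.x[:2]).T[::-1]); print(a.round(3)); n=np.array([0,1,2,3,4,6,7]); t0=np.mean(a+.35*n)
L=f(404,386,.151)[:2],f(422,338,.151)[:2]; print("long",[np.arctan2(*(l-s.x[:2])[::-1]).round(3) for l in L], t0-1.75)
p0,p1=f(368,541,.185)[:2],f(403,448,.185)[:2]; d=p1-p0; b=np.arctan2(d[1],d[0]); print("pointer",b,"dial",t0-b)
E
```

```text
centre [ 0.55957515 -0.26614637  0.0317864 ]
[2.971 2.62  2.267 1.925 1.573 0.872 0.519]
long [np.float64(1.228), np.float64(1.231)] 1.2211697260302676
pointer 1.2399327329542966 dial 1.731236993075971
```

Dial reads 1.73 rad by the ticks, so it's on the long tick. Now close the guard.

```bash
python3 - <<'E'
from h import *
r=down(np.pi/2)
bot.set_gripper(.30,10)
bot.goto([.559,-.437,.34],r); bot.line_to([.559,-.437,.229],r,.1); st()
bot.set_gripper(0,10); st("grip")
if bot.current_opening()>.1:
    arcf(np.arange(2.25,.05,-.125)); st()
c=cam("scene","cl_s",(40,100,260,300),3.2)
E
```

```text
t 82.71 p [ 0.5594 -0.4374  0.2302] F [ 0.28 -0.47  0.11] M [ 0.05 -0.13  0.02] op 0.297
grip t 83.09 p [ 0.5592 -0.4372  0.2295] F [ 0.36 -0.06  0.27] M [-0.07 -0.18 -0.06] op 0.127
2.25 Fr 3.4 Ft 0.6 Fx -0.5 dr 0.0 0.125 [-0.429   0.2407]
2.12 Fr 5.8 Ft -0.5 Fx 0.0 dr 0.85 0.124 [-0.4171  0.254 ]
2.0 Fr 5.7 Ft -0.6 Fx -0.1 dr 2.3 0.126 [-0.4033  0.2658]
1.88 Fr 4.6 Ft -1.6 Fx -1.3 dr 3.72 0.127 [-0.3878  0.2761]
1.75 Fr 3.5 Ft -0.6 Fx -0.9 dr 4.88 0.125 [-0.3708  0.2843]
1.62 Fr 3.5 Ft 0.1 Fx -0.0 dr 5.74 0.123 [-0.3527  0.2903]
1.5 Fr 0.7 Ft 0.2 Fx -0.0 dr 6.61 0.124 [-0.3339  0.2941]
1.38 Fr 1.1 Ft -0.5 Fx 0.6 dr 6.77 0.126 [-0.3151  0.2954]
1.25 Fr 1.4 Ft -0.4 Fx -0.1 dr 7.06 0.127 [-0.2962  0.2942]
1.12 Fr 1.4 Ft -0.4 Fx 0.1 dr 7.4 0.125 [-0.2776  0.2905]
1.0 Fr 1.7 Ft -0.7 Fx 1.0 dr 7.74 0.125 [-0.2595  0.2843]
0.88 Fr -1.1 Ft -0.4 Fx 3.2 dr 8.17 0.126 [-0.2424  0.2759]
0.75 Fr 0.4 Ft -1.6 Fx 3.1 dr 7.89 0.126 [-0.2267  0.2652]
0.62 Fr -3.0 Ft -0.5 Fx 4.1 dr 7.98 0.124 [-0.2125  0.2527]
0.5 Fr -2.1 Ft -1.1 Fx 3.3 dr 7.23 0.127 [-0.2001  0.2379]
0.38 Fr -3.1 Ft -1.0 Fx 4.3 dr 6.71 0.127 [-0.1897  0.2216]
0.25 Fr -3.6 Ft -1.6 Fx 4.5 dr 5.93 0.124 [-0.1817  0.2042]
0.12 Fr -3.7 Ft -0.9 Fx 4.4 dr 5.02 0.12 [-0.1762  0.1862]
 t 88.58 p [ 0.5592 -0.1762  0.1862] F [ 4.42 -3.28 -1.96] M [-0.64 -0.99  0.02] op 0.12
```

View pics/cl_s.png

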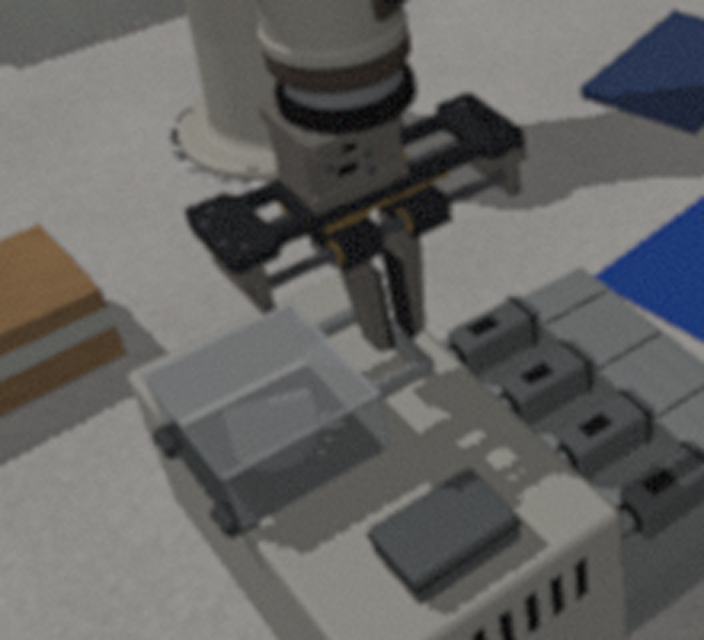

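```bash
python3 - <<'E'
from h import *
r=down(np.pi/2)
for z in (.180,.175,.171,.168,.165,.162):
    bot.line_to([.559,-.1755,z],r,.06); st(z)
    if bot.current_contact_force()[2]>12: break
bot.set_gripper(.30,10); st("rel")
p=bot.current_ee_pos(); bot.line_to([.559,-.1755,.30],r,.15)
bot.set_gripper(1.0,10)
bot.goto([.56,-.06,.34],down(0)); c=cam("wrist","e0",(100,130,420,384),2.4); np.save("e0.npy",c,allow_pickle=True)
bot.goto([.56,-.17,.36],down(0)); c=cam("wrist","e1",(100,80,420,320),2.4); np.save("e1.npy",c,allow_pickle=True)
st()
E
```

```text
0.18 t 88.91 p [ 0.5595 -0.176   0.1805] F [ 2.13 -2.39  4.97] M [-0.48 -0.55 -0.01] op 0.126
0.175 t 89.16 p [ 0.5598 -0.176   0.1764] F [ 1.71 -2.82  7.99] M [-0.3  -0.47  0.04] op 0.126
0.171 t 89.41 p [ 0.5601 -0.176   0.1729] F [ 1.82 -1.33  9.32] M [-0.29 -0.43 -0.01] op 0.125
0.168 t 89.66 p [ 0.5602 -0.176   0.1702] F [ 1.94 -2.21 10.66] M [-0.13 -0.35 -0.06] op 0.129
0.165 t 89.91 p [ 0.5604 -0.176   0.1673] F [ 1.49 -0.15 11.  ] M [-0.09 -0.41  0.03] op 0.126
0.162 t 90.16 p [ 0.5604 -0.176   0.1643] F [ 2.61 -0.79 10.35] M [-0.09 -0.38 -0.04] op 0.122
rel t 90.59 p [ 0.5584 -0.1751  0.1611] F [ 0.14 -1.09 -1.25] M [ 0.04 -0.14  0.05] op 0.301
 t 94.87 p [ 0.5599 -0.1697  0.3598] F [-0.07 -0.21 -0.06] M [-0.02 -0.12  0.04] op 0.998
```

View pics/e0.png

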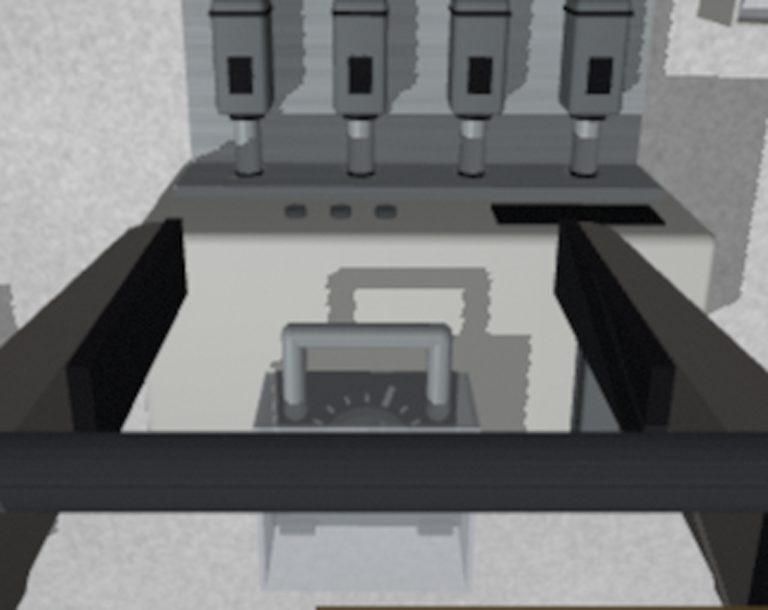

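View pics/e1.png

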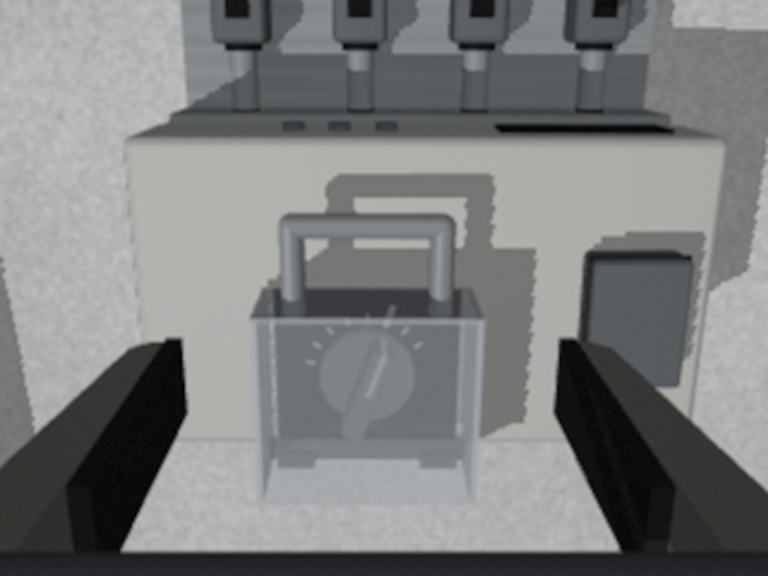

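The guard matches the original closed picture: the bar is at (367,336) in e0, against (368,338) before. The pointer is on the long tick. One last ring check, then hand in.

```bash
python3 - <<'E'
from h import *
for i,(x,us) in enumerate(((.519,(282,496)),(.659,(284,499)))):
    bot.goto([x,-.06,.21],down(YAW))
    c=cam("wrist",f"chkf{i}",(140,180,370,320),3.4); g=cv2.cvtColor(c["pixels"],cv2.COLOR_BGR2GRAY).astype(float)
    for u in us:
        uu=140+u/3.4; cc=g[235:250,int(round(uu))-1:int(round(uu))+2].mean(1); k=min(max(cc.argmin(),2),12)
        w=np.clip(cc[k-2:k+3].max()-cc[k-2:k+3],0,None); v=235+((np.arange(k-2,k+3))*w).sum()/w.sum()
        print(ray(c,uu,v,.069).round(4))
bot.goto([.45,.2,.3],down(0)); cam("top","final_top",(100,60,400,260),2.6); st()
E
```

```text
[ 0.4869 -0.1327  0.069 ]
[ 0.5561 -0.1331  0.069 ]
[ 0.6263 -0.1326  0.069 ]
[ 0.6955 -0.1331  0.069 ]
 t 97.72 p [0.4505 0.1992 0.2995] F [-0.08 -0.73 -0.28] M [-0.09 -0.12  0.01] op 0.998
```

View pics/final_top.png

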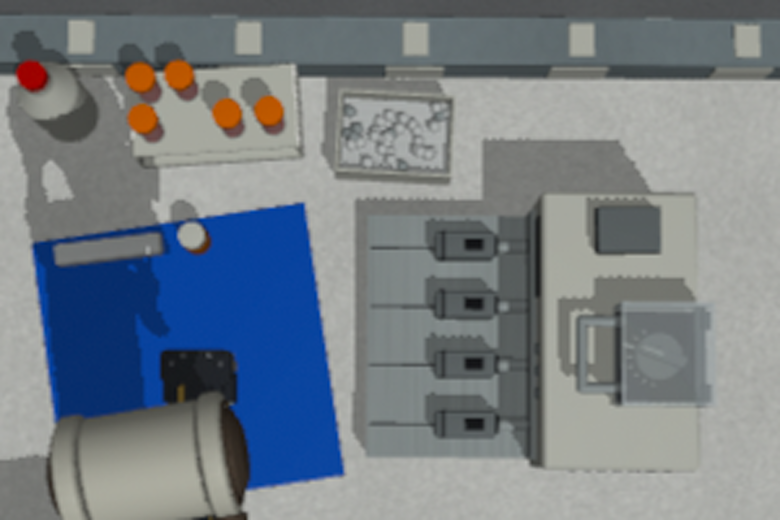

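The final top view shows all four handles in line, the guard closed, and the jar, case and box where they started. The robot is clear of everything.

```bash
python3 -c "
from workcell import bot
bot.job_done()"
```

```text
the job is handed in; nothing more can be done
```

All four probes are in the bores with their handles on the rest, the dial is on the long tick, the guard is closed again, and I handed the job in at about 98 s.

- **Probes:** there were two long and two short probes, one in each bore. The last wrist views put every ring within about 0.5 mm of the mouth plane. The insertion forces stayed within about 2.5 N, and I saw no knock or grip slip.
- **Dial:** it read 1.73 rad against the ticks with the guard open (target 1.75). Through the closed guard the pointer still lies on the long tick.
- **Guard:** opened to about 2.35 rad, and it stayed there while I turned the dial. The final pictures match the original closed pose to about 2 pixels.
- **Bystanders:** the jar, case and box look unmoved, and the arm ended clear of everything.

**Disagreements:**
- The top and wrist cameras differed by 2–6 mm in absolute position, so I judged ring depth with the ring and mouth in the same picture. The top view gave a handle-to-mouth gap of 40–41.4 mm, against 40 mm nominal.
- My first hinge estimate was about 1 cm off. That pushed the force to about 15 N during the first part of the swing, until I corrected the arc.

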